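Tap the sample sled home against the hidden stop of a bench reader

TASK

Pick up the orange-handled screwdriver and, with its tip against the blue tab, nudge the sample sled into the white reader in slow, small taps until you feel it come up firmly against the spring stop hidden inside; do not ram the stop, which is delicate, and do not touch the sled with the gripper. Leave the sled against the stop, lay the screwdriver flat on the bench clear of the reader without dropping it, and leave the glassware and bottles where they stand.

Things in the scene. Friction and masses are not known exactly. Their poses are not given: they have to be found in the camera images.
- reader: Fixed bench reader: aluminium bed 285 x 92 x 8 mm, two steel guide rails (52 mm apart, tops 22 mm above the bench), white hood (top 45 mm above the bench) over its far part, open only at its mouth. Origin on the bench surface on the centre line; x is the way the sled goes in, z up. Bed from x = -147.5 to +137.5 mm, hood from -20 to +137.5 mm; the unseen stop is inside the hood.
- reader_mouth (a point): Middle of the hood's mouth, 8 mm above the bench; 21 mm high, too low for the tab. The sled's nose meets the spring stop somewhere between 40 and 90 mm beyond this point, different every time. The stop starts to give at 1.5 N and takes 1.5 N more per mm; above 12 N it is spoiled, 3 to 7 N on it is a firm seat.
- sled: Sample sled, loose between the rails (1 mm play each side), nose near the mouth: aluminium plate 120 x 50 x 16 mm with a glass slide on top and a blue upright tab at its rear end. 0.2 to 0.3 kg; sliding it takes 1 to 2.5 N. Origin at the centre of its underside, 8 mm above the bench; x towards its nose (at +60 mm), the way it goes in. At the stop the tab is still 20 mm or more outside the hood.
- sled_tab (a point): Point on the rear face of the blue tab (34 mm wide, 10 mm thick, its top 48 mm above the bench), in its middle, 30 mm above the bench: where to tap. The face looks towards -x of the sled.
- screwdriver: Flat screwdriver 205 mm long, 0.075 kg, loose on the bench: orange handle (27 mm wide, 25 mm high) from y = +2 to +103 mm, thin 6 mm steel shaft to the tip at y = -103 mm. Origin below its middle, on the bench when it lies flat; its y axis points from tip to handle, z up; its long axis is at z = 12 mm. It balances at about y = +49 mm.
- screwdriver_tip (a point): End of the screwdriver's blade (6 mm wide, 2 mm thick), on its long axis.
- beaker_100: Glass beaker 53 mm across, 68 mm high, standing loose behind the hood; origin at the centre of its underside. Leave it alone.
- dropper: White bottle with blue cap, 32 mm across, 75 mm high, standing loose; origin at the centre of its underside. Leave it alone.
- wash_bottle_b: White wash bottle with red cap and bent spout, 62 x 110 x 187 mm, standing loose; origin at the centre of its underside. Leave it alone.
Things that resemble listed ones, but are neither listed nor needed, are in the scene too. Leave any pink look-alike of the sled alone.

How it is judged:
On the way, in this order (a step that is already met when the one before it is completed fails the run):
1. the screwdriver is picked up from the bench (contact force between the fingers and screwdriver above 1 N and height (world z) of screwdriver above 0.008 m), for 0.2 s.
2. the sled, driven by the screwdriver, bears on the hidden stop with 2 N or more (contact force between screwdriver and sled above 0.5 N and contact force between sled and stop_pin_c0 above 2 N), for 0.1 s.
At the end, for the whole second after the job is handed in: The sled lies flat between the rails with its nose within 1.5 mm of the hidden stop, at rest; the screwdriver lies flat (within 7 degrees) and still on the bench, touching neither the sled nor the reader (x of stop_pin_c0 in the frame of sled below 0.0695 m and z of sled in the frame of reader below 0.011 m and angle between the x axis of sled and the x axis of reader, either way round below 0.06 rad and linear speed of sled below 0.01 m/s and height (world z) of screwdriver between -0.03 and 0.03 m and angle between screwdriver's own y axis and vertical between 1.45 and 1.69 rad and linear speed of screwdriver below 0.02 m/s and contact force between screwdriver and sled below 0.05 N and contact force between screwdriver and reader below 0.05 N).
It fails at once if the hidden stop is rammed: more than 12 N on it (contact force between sled and stop_pin_c0 above 12 N).
It fails at once if the sled is knocked along faster than 0.12 m/s (linear speed of sled above 0.12 m/s).
It fails at once if the gripper or arm touches the sled (contact force between any of the fingers, the arm and sled above 0.3 N).
It fails at once if the screwdriver is let go more than 30 mm above the bench (contact force between the fingers and screwdriver below 0.05 N and height (world z) of screwdriver above 0.03 m).
It fails at once if the beaker, the small bottle or the wash bottle is shifted more than 20 mm (distance of any of beaker_100, dropper, wash_bottle_b from where it was at the start of the episode above 0.02 m).
It also fails if it takes over 67 s, if anything falls off the work surface, if the arm or the gripper's body presses on something with over 40 N, if the wrist force passes 120 N, or if a joint passes its speed limit or range.

ROBOT

A 7-joint arm with a two-finger parallel gripper is mounted at the origin on a cart in front of the work surface, level with it; the furniture and walls round the work are solid. World frame = base frame: x ahead of the robot, y to its left, z up, the work surface at z = 0. Lengths are in m, angles in rad, forces in N, time in s.
With the tool pointing down it reaches from about 0.425 to 0.925 m from the base axis. Payload 6.8 kg.
Tool frame: the origin (TCP) lies midway between the tips of the shut fingers; the grasp point (between the pads) lies 19 mm behind it (bot.pinch_z is the distance from the TCP to the grasp point, in m); x points along the fingers, y is the direction in which the jaws open and shut, and the axes are right-handed (so a half turn about x gives the same grasp; the last joint's range is limited). The gripper opens to 85 mm and grips with 20 to 120 N. Pads are 22 mm wide; open, the fingers measure 114 mm over their backs; the gripper's body (76 mm by 85 mm) begins 54 mm behind the grasp point. The pads swing forward as they close: fully open they stand 13 mm farther back than shut.
Start: joints at [1.008, 0.477, 0.022, 1.555, -0.011, 1.109, -0.083], TCP at [0.297, -0.606, 0.2] pointing down, gripper open.
Joint ranges: [-2.96, 2.96], [-0.34, 2.1], [-1.41, 1.46], [0.24, 2.44], [-1.37, 4.51], [0.17, 1.92], [-2.96, 2.96]. Speed limits (rad/s): [2.39, 2.39, 3.14, 3.14, 3.14, 3.14, 3.14].

INTERFACE

Orientations are given as a unit quaternion [w, x, y, z].
In Python, from station import bot gives the robot as it stands. The module is installed in compiled form; this text tells all that it offers.
- The arm moves only by the tool step_arm, never from a script. Its argument "plan" is a list of rows, each a list of 6 numbers: the shift along the tool's x, y, z in units of 40 mm (1.0 is 40 mm), then the turn, a rotation vector about the tool's x, y, z in units of 360 degrees (1.0 is 360 degrees). In form: [[dx, dy, dz, ax, ay, az], ...]. A call has 1 to 8 rows; each row shifts and turns the commanded pose from where the row before left it, along the tool's axes as they then stand; what a row does not reach is not made up. A row lasts 1/8 s, in which the tool goes at most 62.5 mm and 10.7 degrees, less where a joint would pass 70% of its speed; a pose out of reach is approached as far as the arm can. A call with a number of a shift or a turn outside -1 to 1 is refused whole. A call with a gripper value outside its range is refused whole. "fingers" is the closure, from -1 (fully open) to 1 (shut), set as the call begins (left out, the last holds). The fingers move at their own pace and stop on an object; "force" is the grip in N (left out, the last holds). Time passes only in rows, so rows that do not move let the fingers close. It gives the time, the measured TCP pose, the force and the opening at its end, in the units of the state.
- bot.get_obs(): the state, without advancing time (a new reading comes with each control period).
- bot.read_camera(name): name is "scene" or "top" or "wrist"; returns (picture, depth): 400x640x3 uint8, red, green, blue; 400x640 float32, m along the optical axis (not along the pixel's ray), 0 where there is no reading.
- bot.camera_model(name): a dict with "mtx" (3x3 intrinsics, pixels), "origin" and "rotation" of the camera in the world; the wrist camera has in their place "T_tool_cam" (4x4, takes a point from camera to tool coordinates, whose origin is the TCP and whose axes are the tool frame's). Camera axes: x right, y up, looking along -z (the intrinsics and any distortion apply to the point x, -y, -z); pixel columns grow to the right and rows downward; lengths in m; the calibration is good to about 2 mm. The wrist camera is an equidistant fisheye: a pixel r from the principal point sees the ray r / f radians off the axis. A picture is of the moment at which its call begins: read the wrist's pose just before it. camera_model takes no time and is no camera call.
- bot.hand_in(): hands the job in, once; it reports no verdict.
The state is a dict: "t": time; "q": joint angles; "joint_vel": joint speeds; "joint_torque": joint torques, N m; "eef_pos": TCP position; "tool_rot": TCP orientation; "contact_force": force on the tool from outside, world axes, zero at the start; "torque": the same for the moment, N m; "gripper_width": opening from 0.0 (shut) to 1.0 (fully open).
Only numpy, scipy, OpenCV 4.12 (cv2) and the standard library are available. Lean on these libraries where they do the work, as an engineer would, in place of code of your own. Each camera call takes 0.05 s, during which the arm holds its last target.

## Working session

There is one attempt and no reset: what is moved stays moved. The work goes in short steps, Python scripts to look and compute and a tool call to move; the robot and the scene stay as the last step left them, time stands still between calls to the robot, and variables do not carry over. Pictures are saved under pics/ and viewed, and the job is handed in when it is done.

Besides the shell and the picture viewer there is one more tool, called after ">>>" by a JSON object that holds its "fn" and its "kwargs", one argument or row to a line. step_arm: Moves the arm, as the interface text tells. Shifts and turns lie within -1 to 1; 1 stands for 40 mm of shift or 360 degrees of turn. Its arguments: {"type":"object","properties":{"plan":{"type":"array"},"fingers":{"type":"number"},"force":{"type":"number"}},"required":["plan"]}

```bash
mkdir -p pics; ls; cat > h.py <<'E'
from station import bot
import numpy as np, cv2
np.set_printoptions(precision=4,suppress=True)
def snap(n,tag):
    o=bot.get_obs(); p,d=bot.read_camera(n); cv2.imwrite(f'pics/{tag}.png',p[:,:,::-1]); np.savez(f'{tag}.npz',p=p,d=d,pos=o['eef_pos'],rot=o['tool_rot']); return p,d
def ray(n,u,v):
    c=bot.camera_model(n);K=np.array(c['mtx']);
    r=np.array([(u-K[0,2])/K[0,0],-(v-K[1,2])/K[1,1],-1.0])
    R=np.array(c['rotation']); 
    return np.array(c['origin']),R@r
def onplane(n,u,v,z):
    o,r=ray(n,u,v); return o+r*(z-o[2])/r[2]
E
python3 - <<'E'
from h import *
o=bot.get_obs();print(o)
for n in ['scene','top','wrist']:
    snap(n,n+'0'); print(n,bot.camera_model(n))
E
```

```text
pics
{'t': 0.0, 'q': array([ 1.0079,  0.4778,  0.0223,  1.5564, -0.0115,  1.1093, -0.0831]), 'joint_vel': array([-0.0007,  0.0016,  0.0011,  0.0019, -0.001 ,  0.    , -0.    ]), 'joint_torque': array([  0.0003, -59.6447,   1.608 , -28.1191,   0.0125,   0.0094,
         0.    ]), 'eef_pos': array([ 0.2962, -0.6058,  0.1993]), 'tool_rot': array([-0.1588, -0.6887, -0.16  ,  0.6891]), 'contact_force': array([-0.2684, -0.4553, -0.4245]), 'torque': array([-0.0402,  0.0235,  0.0369]), 'gripper_width': 1.0025071354814263}
scene {'mtx': array([[440.4031,   0.    , 313.2073],
       [  0.    , 440.4031, 204.3608],
       [  0.    ,   0.    ,   1.    ]]), 'origin': array([0.2077, 0.6689, 0.801 ]), 'rotation': array([-0.2009, -0.0948,  0.39  ,  0.8936])}
top {'mtx': array([[391.9655,   0.    , 326.7166],
       [  0.    , 391.9655, 199.4466],
       [  0.    ,   0.    ,   1.    ]]), 'origin': array([ 0.397 , -0.066 ,  1.3254]), 'rotation': array([ 0.7101,  0.0616, -0.0422, -0.7001])}
wrist {'mtx': array([[309.7069,   0.    , 321.3255],
       [  0.    , 309.7069, 202.5988],
       [  0.    ,   0.    ,   1.    ]]), 'T_tool_cam': array([[ 0.0003,  0.3117, -0.9502, -0.1734],
       [ 1.    , -0.0002,  0.0003,  0.    ],
       [-0.0001, -0.9502, -0.3117, -0.0802],
       [ 0.    ,  0.    ,  0.    ,  1.    ]])}
```

View pics/scene0.png

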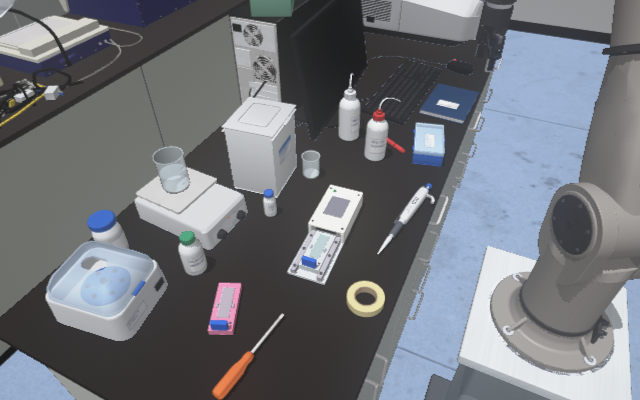

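View pics/top0.png

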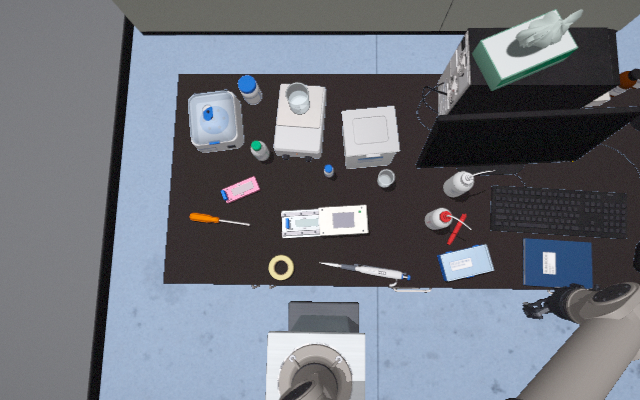

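View pics/wrist0.png

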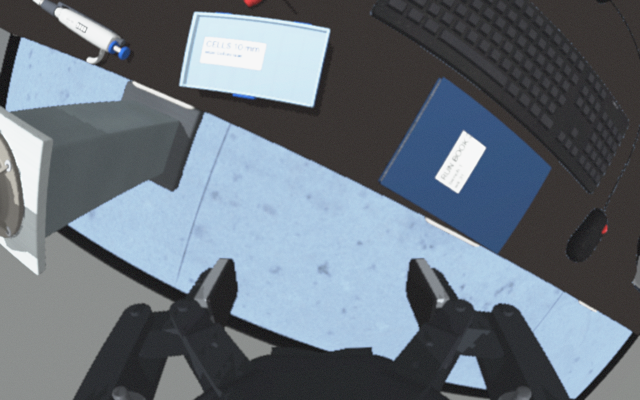

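Top picture: orange screwdriver handle at (203,217), tip at (249,224). The real sled has its blue tab at about (286,224) in the reader, and the hood is around (343,220). The pink look-alike is at (240,188), and a red pen at (456,229) is not needed. Next I'll measure, with an enlarged crop.

```bash
cat >> h.py <<'E'
from scipy.spatial.transform import Rotation as Ro
def q2R(q): return Ro.from_quat([q[1],q[2],q[3],q[0]]).as_matrix()
def ray(n,u,v):
    c=bot.camera_model(n);K=np.array(c['mtx'])
    r=np.array([(u-K[0,2])/K[0,0],-(v-K[1,2])/K[1,1],-1.0])
    return np.array(c['origin']),q2R(c['rotation'])@r
def cloud(n,d):
    c=bot.camera_model(n);K=c['mtx'];v,u=np.mgrid[:400,:640]
    P=np.stack([(u-K[0,2])/K[0,0],-(v-K[1,2])/K[1,1],-np.ones(u.shape)],-1)*d[...,None]
    return P@q2R(c['rotation']).T+c['origin']
E
python3 - <<'E'
from h import *
for n in ['top','scene']:
    z=np.load(n+'0.npz');p,d=z['p'],z['d'];P=cloud(n,d)
    hsv=cv2.cvtColor(p,cv2.COLOR_RGB2HSV)
    o=(hsv[...,0]>5)&(hsv[...,0]<16)&(hsv[...,1]>170)&(hsv[...,2]>100)
    nl,l,s,c=cv2.connectedComponentsWithStats(o.astype(np.uint8))
    for i in range(1,nl):
        if s[i,4]>30:
            m=l==i;v,u=np.nonzero(m);mu=[u.mean(),v.mean()];w,V=np.linalg.eigh(np.cov(u,v));
            t=np.c_[u-mu[0],v-mu[1]]@V[:,1]
            e=[np.array(mu)+V[:,1]*x for x in(t.min(),t.max())]
            print(n,s[i],mu,e,[onplane(n,*x,.012) for x in e],'depth z',P[m].mean(0))
    # blue tab
    b=(hsv[...,0]>105)&(hsv[...,0]<125)&(hsv[...,1]>150)&(hsv[...,2]>80)
    nl,l,s,c=cv2.connectedComponentsWithStats(b.astype(np.uint8))
    for i in range(1,nl):
        if s[i,4]>15: print('blue',s[i],c[i],P[l==i].mean(0))
    w=(p.min(-1)>190)
    nl,l,s,c=cv2.connectedComponentsWithStats(w.astype(np.uint8))
    for i in range(1,nl):
        if s[i,4]>300: print('white',s[i],c[i],P[l==i].mean(0))
p=np.load('top0.npz')['p'][165:290,170:390];cv2.imwrite('pics/crop1.png',cv2.resize(p[:,:,::-1],None,fx=3.6,fy=3.6,interpolation=cv2.INTER_CUBIC))
p=np.load('scene0.npz')['p'][170:400,200:400];cv2.imwrite('pics/crop2.png',cv2.resize(p[:,:,::-1],None,fx=2.6,fy=2.6,interpolation=cv2.INTER_CUBIC))
E
```

```text
top [189 216  31   7  56] [np.float64(204.76785714285714), np.float64(220.10714285714286)] [array([218.861 , 220.8055]), array([188.8356, 219.3177])] [array([0.5137, 0.3358, 0.012 ]), array([0.5173, 0.4388, 0.012 ])] depth z [0.515  0.3828 0.0157]
blue [238  75  18  18 178] [246.8146  84.2191] [0.9557 0.2375 0.1139]
blue [204 107   9  14  73] [208.0685 113.4658] [0.8715 0.3757 0.0691]
blue [324 165   8   8  31] [327.7742 168.129 ] [ 0.6862 -0.0318  0.0714]
blue [220 190   8  11  39] [223.4872 194.7949] [0.5997 0.3187 0.033 ]
blue [286 219   3   9  17] [287.4706 223.0588] [0.5065 0.0984 0.0446]
blue [ 526  239   66   49 2566] [558.9431 262.9934] [ 0.3913 -0.785   0.0187]
blue [437 255  10  26  72] [441.4167 267.6111] [ 0.3704 -0.4012  0.0382]
white [ 482   15   94   63 1833] [521.5614  50.3197] [ 0.9076 -0.5123  0.4152]
white [ 274   84   51   69 2298] [299.4643 122.6584] [0.8354 0.0636 0.0855]
white [ 341  106   58   51 2411] [369.9764 131.1858] [ 0.7679 -0.1585  0.2068]
white [ 281  205   87   33 1824] [323.4605 221.2001] [ 0.5148 -0.0188  0.0386]
white [441 246  41  35 726] [459.08
[... 660 characters left out ...]
 [ 1.9937 -0.5822  0.1073]
white [  0  22  53  28 850] [27.1765 36.9929] [ 2.0242 -0.4204  0.1067]
white [ 222   97   74   47 2075] [258.3619 119.5383] [ 0.7598 -0.1412  0.2033]
white [415 127  28  26 511] [427.3014 140.7339] [ 0.3815 -0.4474  0.0551]
white [ 136  168   80   44 1372] [176.4759 191.0751] [0.8728 0.0806 0.096 ]
white [ 135  184  108   50 1934] [201.5181 207.9307] [0.7991 0.0856 0.0728]
white [ 309  185   54   50 1177] [335.6457 209.4477] [ 0.5121 -0.0727  0.0467]
white [288 230  48  43 681] [314.42   247.2746] [0.5146 0.046  0.0239]
white [ 460  246  172  154 8018] [540.6641 341.217 ] [0.013  0.0575 0.0025]
white [ 52 250  74  51 697] [ 84.8895 275.3128] [0.8583 0.3758 0.1136]
```

View pics/crop1.png

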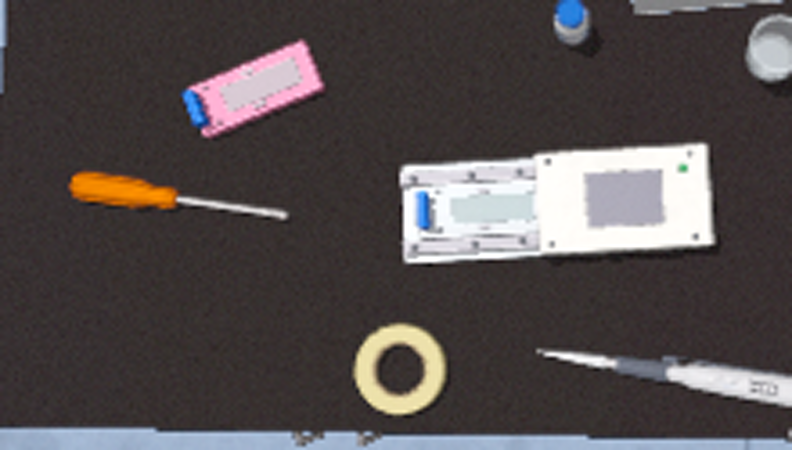

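View pics/crop2.png

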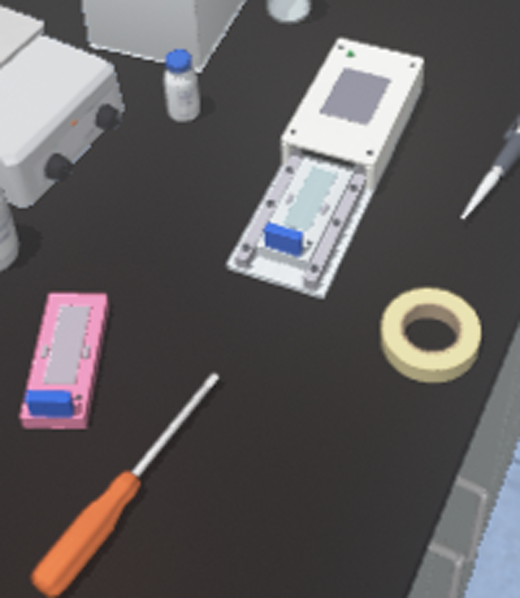

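The crops confirm both. The screwdriver in crop1 runs (70,188) to (288,215). The silver sled with its tab at (424,210) sits between the reader rails. Now precise geometry.

```bash
python3 - <<'E'
from h import *
def pca(X):
    mu=X.mean(0);w,V=np.linalg.eigh(np.cov(X.T));return mu,V[:,-1],(X-mu)@V[:,-1]
for n in ['top','scene']:
    z=np.load(n+'0.npz');p,d=z['p'],z['d'];P=cloud(n,d);hsv=cv2.cvtColor(p,cv2.COLOR_RGB2HSV)
    x,y,zz=P[...,0],P[...,1],P[...,2]
    print(n,'bench z',np.median(zz[(x>.4)&(x<.6)&(y>.2)&(y<.3)]))
    hood=(x>.43)&(x<.6)&(y<.06)&(y>-.2)&(zz>.038)&(p.min(-1)>150)
    hood=cv2.morphologyEx(hood.astype(np.uint8),cv2.MORPH_CLOSE,np.ones((7,7)))>0
    c=max(cv2.findContours(hood.astype(np.uint8),cv2.RETR_EXTERNAL,cv2.CHAIN_APPROX_NONE)[0],key=cv2.contourArea)
    poly=cv2.approxPolyDP(c,6,True)[:,0]
    print('hood poly',poly.tolist(),[onplane(n,*q,.045)[:2].round(4).tolist() for q in poly])
    Q=np.array([onplane(n,*q,.045)[:2] for q in c[:,0]]);r=cv2.minAreaRect((Q*1000).astype(np.float32));print('hood rect',r)
    bed=(x>.43)&(x<.6)&(y<.14)&(y>-.2)&(p.min(-1)>120)&(zz<.07)
    c=max(cv2.findContours(bed.astype(np.uint8),cv2.RETR_EXTERNAL,cv2.CHAIN_APPROX_NONE)[0],key=cv2.contourArea)
    Q=np.array([onplane(n,*q,.008)[:2] for q in c[:,0]]);r=cv2.minAreaRect((Q*1000).astype(np.float32));print('bed rect@8',r, cv2.boxPoints(r).round(1).tolist())
    tab=(hsv[...,0]>100)&(hsv[...,0]<128)&(hsv[...,1]>110)&(x>.45)&(x<.56)&(y>.07)&(y<.13)
    Q=P[tab];print('tab',tab.sum(),Q.mean(0),Q.min(0),Q.max(0))
    sd=(x>.47)&(x<.56)&(y>.2)&(y<.47)&(hsv[...,2]>85)
    nl,l,s,c=cv2.connectedComponentsWithStats(sd.astype(np.uint8),connectivity=8)
    print(s[1:][s[1:,4]>10].tolist())
    i=1+np.argmax(s[1:,4])
    v,u=np.nonzero(l==i);Q=np.array([onplane(n,a,b,.012)[:2] for a,b in zip(u,v)])
    mu,V,t=pca(Q);print('sd',mu,V,np.rad2deg(np.arctan2(V[1],V[0])),mu+V*t.min(),mu+V*t.max(),np.ptp(t))
E
```

```text
top bench z -0.0008045685118178714
hood poly [[365, 205], [318, 208], [320, 235], [367, 232]] [[0.5694, -0.1555], [0.5575, -0.001], [0.4689, -0.0093], [0.4809, -0.1622]]
hood rect ((519.6578979492188, -81.8618392944336), (91.76448822021484, 157.08712768554688), 3.933091878890991)
bed rect@8 ((518.2850341796875, -20.565155029296875), (96.66804504394531, 289.6370849609375), 4.331533908843994) [[459.20001220703125, 120.19999694824219], [481.0, -168.60000610351562], [577.4000244140625, -161.3000030517578], [555.5, 127.5]]
tab 30 [0.5062 0.0996 0.0443] [0.4903 0.0958 0.0187] [0.5226 0.104  0.0506]
[[189, 212, 61, 14, 307]]
sd [0.5208 0.3636] [0.1301 0.9915] 82.52521107819014 [0.5036 0.2322] [0.5307 0.4387] 0.20831197552942937
scene bench z -0.001036006494249453
hood poly [[330, 185], [308, 223], [343, 234], [362, 193]] [[0.5638, -0.1532], [0.5541, -0.0007], [0.4631, -0.0027], [0.4752, -0.1587]]
hood rect ((513.215576171875, -79.23731231689453), (92.25750732421875, 160.22010803222656), 3.9254002571105957)
bed rect@8 ((519.0758056640625, -36.02061462402344), (108.04817962646484, 329.1559143066406), 3.996154546737671) [[453.70001220703125, 124.4000015258789], [476.70001220703125, -204.0], [584.4000244140625, -196.39999389648438], [561.5, 131.89999389648438]]
tab 126 [0.5018 0.1034 0.0401] [0.4858 0.094  0.0249] [0.5179 0.1082 0.0494]
[[212, 313, 72, 87, 933]]
sd [0.518  0.3686] [0.1296 0.9916] 82.5562893053505 [0.5   0.231] [0.5269 0.4366] 0.20729031920721053
```

```bash
cat >> h.py <<'E'
def st():
    o=bot.get_obs();R=q2R(o['tool_rot']);
    print('t %.2f'%o['t'],'pos',o['eef_pos'],'F',o['contact_force'],'T',o['torque'],'w %.3f'%o['gripper_width'])
    print('R',R.round(4).tolist());return o,R
def go(target,axis=None,o=None,R=None,pitch=0):
    """axis: desired world dir (handle dir, horizontal) for tool z (or -z); prints tool-frame shift units and rotvec units (rotation done LAST)"""
    if o is None: o=bot.get_obs();R=q2R(o['tool_rot'])
    s=R.T@(np.array(target)-o['eef_pos'])/0.04
    print('shift units (current axes)',s, 'rows>=',np.linalg.norm(s)*40/62.5)
    if axis is not None:
        a=np.array([axis[0],axis[1],0.]);a/=np.linalg.norm(a)
        if a@R[:,2]<0:a=-a
        x=np.array([0,0,-1.]);Rd=np.c_[x,np.cross(a,x),a]
        rv=Ro.from_matrix(R.T@Rd).as_rotvec()
        print('rot units',rv/(2*np.pi),'deg',np.rad2deg(rv),'rows>=',np.rad2deg(np.linalg.norm(rv))/10.7)
        s2=Rd.T@(np.array(target)-o['eef_pos'])/0.04; print('shift units if rotated first',s2)
E
python3 - <<'E'
from h import *
o,R=st();print(o['q'])
go([.55,-.2,.33],[.13,.9915])
E
```

```text
t 0.15 pos [ 0.2963 -0.6059  0.1995] F [0.439  0.4406 0.5329] T [ 0.0148 -0.026   0.0206] w 0.999
R [[-0.0007, 0.4393, -0.8983], [0.0012, -0.8983, -0.4393], [-1.0, -0.0014, 0.0001]]
[ 1.0079  0.4776  0.0223  1.5562 -0.0115  1.1093 -0.0831]
shift units (current axes) [ -3.2533  -6.3352 -10.156 ] rows>= 7.938649172954346
rot units [-0.1569 -0.0001  0.0002] deg [-56.4711  -0.0348   0.0764] rows>= 5.2776790980859
shift units if rotated first [ -3.2613   4.9696 -10.8872]
```

>>> {"fn": "step_arm", "kwargs": {
  "plan": [
    [-0.5,-0.45,-0.7,0,0,0],
    [-0.5,-0.6,-0.95,0,0,0],
    [-0.4,-0.6,-0.95,0,0,0],
    [-0.4,-0.6,-0.95,0,0,0],
    [-0.4,-0.6,-0.95,0,0,0],
    [-0.4,-0.6,-0.95,0,0,0],
    [-0.3,-0.6,-0.95,0,0,0],
    [-0.3,-0.6,-0.95,0,0,0]
  ]
}}

```text
t: 1.15
eef_pos: [0.4794, -0.3088, 0.3286]
tool_rot: [-0.159, -0.689, -0.159, 0.689]
contact_force: [-0.6, -0.3, 0.0]
gripper_width: 0.997
```

>>> {"fn": "step_arm", "kwargs": {
  "plan": [
    [0,-0.6,-0.95,0,0,0],
    [0,-0.6,-0.95,0,0,0],
    [0,-0.6,-0.95,0,0,0],
    [0,0,0,-0.026,0,0],
    [0,0,0,-0.026,0,0],
    [0,0,0,-0.026,0,0],
    [0,0,0,-0.026,0,0],
    [0,0,0,-0.026,0,0]
  ]
}}

```text
t: 2.15
eef_pos: [0.5495, -0.1954, 0.3279]
tool_rot: [-0.421, -0.568, -0.422, 0.568]
contact_force: [-0.2, -0.4, -0.3]
gripper_width: 0.999
```

```bash
python3 - <<'E'
from h import *
o,R=st()
go([.5217,.383,.20],[.13,.9915])
E
```

```text
t 2.15 pos [ 0.5495 -0.1954  0.3279] F [-0.2324 -0.3585 -0.282 ] T [ 0.0039 -0.0311 -0.0172] w 0.999
R [[-0.0007, 0.9571, -0.2896], [0.0002, -0.2896, -0.9571], [-1.0, -0.0007, 0.0]]
shift units (current axes) [  3.2015  -4.8495 -13.6386] rows>= 9.48793121406791
rot units [-0.026  -0.      0.0001] deg [-9.3655 -0.0014  0.0418] rows>= 0.8752913774175921
shift units if rotated first [  3.1984  -2.5678 -14.2462]
```

>>> {"fn": "step_arm", "kwargs": {
  "plan": [
    [0,0,0,-0.026,0,0],
    [0,-0.2,-1,0,0,0],
    [0,-0.2,-1,0,0,0],
    [0,-0.2,-1,0,0,0],
    [0,-0.2,-1,0,0,0],
    [0,-0.2,-1,0,0,0],
    [0,-0.2,-1,0,0,0],
    [0,-0.2,-1,0,0,0]
  ]
}}

```text
t: 3.15
eef_pos: [0.5318, 0.0907, 0.3281]
tool_rot: [-0.465, -0.533, -0.465, 0.533]
contact_force: [-0.2, -0.2, -0.6]
gripper_width: 1.002
```

>>> {"fn": "step_arm", "kwargs": {
  "plan": [
    [0.45,-0.17,-1,0,0,0],
    [0.45,-0.2,-1,0,0,0],
    [0.45,-0.2,-1,0,0,0],
    [0.45,-0.2,-1,0,0,0],
    [0.45,-0.2,-1,0,0,0],
    [0.45,-0.2,-1,0,0,0],
    [0.4,0,-1,0,0,0],
    [0,0,-0.25,0,0,0]
  ]
}}

```text
t: 4.15
eef_pos: [0.5232, 0.3855, 0.2023]
tool_rot: [-0.465, -0.531, -0.466, 0.533]
contact_force: [0.1, -1.0, 0.1]
gripper_width: 0.999
```

```bash
python3 - <<'E'
from h import *
o,R=st()
go([.5217,.383,.004],[.13,.9915])
snap('wrist','w1')
E
```

```text
t 4.15 pos [0.5232 0.3855 0.2023] F [ 0.1091 -1.0264  0.1157] T [-0.0742  0.0544  0.023 ] w 0.999
R [[-0.0033, 0.9913, -0.1319], [-0.0005, -0.1319, -0.9913], [-1.0, -0.0032, 0.001]]
shift units (current axes) [ 4.9579 -0.0141  0.0611] rows>= 3.173312601335261
rot units [-0.0003  0.0002  0.0005] deg [-0.1109  0.0544  0.1861] rows>= 0.020877265917096075
shift units if rotated first [ 4.9578 -0.0303  0.0658]
```

View pics/w1.png

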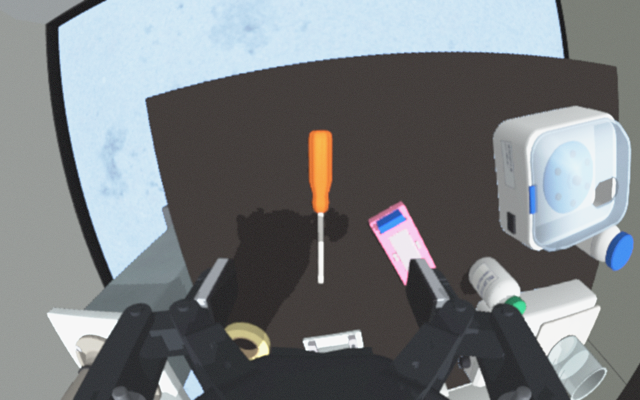

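Wrist picture: screwdriver centred on column 320, handle at rows 131 to 213, tip at (320,283). I'll check the along-axis position from this view.

```bash
cat >> h.py <<'E'
def wray(u,v,pos,rot,z):
    c=bot.camera_model('wrist');K=c['mtx'];T=np.array(c['T_tool_cam']);a=np.array([u-K[0,2],v-K[1,2]])/K[0,0];th=np.hypot(*a)
    d=np.array([np.sin(th)*a[0]/th,-np.sin(th)*a[1]/th,-np.cos(th)]);R=q2R(rot)
    d=R@T[:3,:3]@d;o=R@T[:3,3]+pos;return o+d*(z-o[2])/d[2]
E
python3 - <<'E'
from h import *
z=np.load('w1.npz');
for u,v,h in[(320,283,.012),(320,213,.012),(320,131,.02),(320,131,.012)]:
    w=wray(u,v,z['pos'],z['rot'],h);print(w,q2R(z['rot']).T@(w-z['pos']))
E
```

```text
[0.5002 0.2306 0.012 ] [ 0.1905 -0.0018  0.1564]
[0.514  0.3332 0.012 ] [ 0.1904 -0.0016  0.0528]
[0.5277 0.4347 0.02  ] [ 0.1823 -0.0015 -0.0496]
[0.5275 0.434  0.012 ] [ 0.1903 -0.0015 -0.0489]
```

>>> {"fn": "step_arm", "kwargs": {
  "plan": [
    [0.9,0,0,0,0,0],
    [0.9,0,0,0,0,0],
    [0.9,0,0,0,0,0],
    [0,0,0,0,0,0]
  ],
  "fingers": -0.2
}}

```text
t: 4.7
eef_pos: [0.5243, 0.3802, 0.0942]
tool_rot: [-0.465, -0.531, -0.464, 0.535]
contact_force: [-0.9, 0.3, -0.0]
gripper_width: 0.599
```

>>> {"fn": "step_arm", "kwargs": {
  "plan": [
    [0.9,0,0,0,0,0],
    [0.7,0,0,0,0,0],
    [0.4,0,0,0,0,0],
    [0.2,0,0,0,0,0],
    [0,0,0,0,0,0]
  ]
}}

```text
t: 5.32
eef_pos: [0.5255, 0.3835, 0.009]
tool_rot: [0.465, 0.533, 0.465, -0.533]
contact_force: [-0.5, -0.3, 0.1]
gripper_width: 0.603
```

```bash
python3 - <<'E'
from h import *
st()
E
```

```text
t 5.33 pos [0.5255 0.3835 0.009 ] F [-0.5317 -0.2565  0.0823] T [-0.0129  0.0457  0.0096] w 0.603
R [[0.0007, 0.9908, -0.1357], [0.0004, -0.1357, -0.9908], [-1.0, 0.0006, -0.0005]]
```

>>> {"fn": "step_arm", "kwargs": {
  "plan": [
    [0.12,-0.06,0,0,0,0],
    [0,0,0,0,0,0]
  ]
}}

```text
t: 5.58
eef_pos: [0.5224, 0.3838, 0.0038]
tool_rot: [0.465, 0.533, 0.465, -0.533]
contact_force: [-0.5, 0.1, 0.7]
gripper_width: 0.602
```

>>> {"fn": "step_arm", "kwargs": {
  "plan": [
    [0,0,0,0,0,0],
    [0,0,0,0,0,0],
    [0,0,0,0,0,0],
    [0,0,0,0,0,0],
    [0,0,0,0,0,0],
    [0,0,0,0,0,0]
  ],
  "fingers": 1,
  "force": 80
}}

```text
t: 6.32
eef_pos: [0.5227, 0.3836, 0.0035]
tool_rot: [-0.465, -0.533, -0.465, 0.533]
contact_force: [0.6, 0.5, -0.2]
gripper_width: -0.002
```

```bash
python3 - <<'E'
from h import *
st()
snap('wrist','w2')
E
```

```text
t 6.33 pos [0.5227 0.3836 0.0035] F [ 0.5589  0.5038 -0.2161] T [-0.0299  0.0199  0.046 ] w -0.002
R [[-0.0, 0.9908, -0.1355], [-0.0, -0.1355, -0.9908], [-1.0, -0.0, 0.0]]
```

View pics/w2.png

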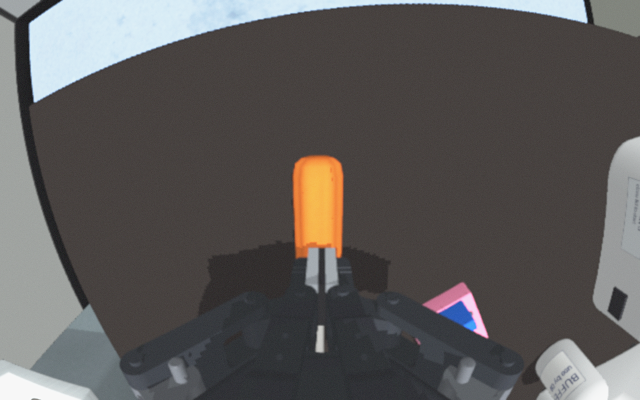

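```bash
python3 - <<'E'
from h import *
z=np.load('w2.npz');
for u,v,h in[(318,157,.02),(318,255,.025),(322,250,.003),(320,340,.012)]:
    w=wray(u,v,z['pos'],z['rot'],h);print(w,q2R(z['rot']).T@(w-z['pos']))
p,d=snap('scene','s2')
cv2.imwrite('pics/s2c.png',cv2.resize(p[200:400,150:400,::-1],None,fx=3,fy=3,interpolation=cv2.INTER_CUBIC))
p,d=snap('top','t2')
cv2.imwrite('pics/t2c.png',cv2.resize(p[150:290,150:350,::-1],None,fx=4,fy=4,interpolation=cv2.INTER_CUBIC))
E
```

```text
[0.5284 0.4365 0.02  ] [-0.0165 -0.0015 -0.0532]
[0.521  0.3836 0.025 ] [-0.0215 -0.0017  0.0002]
[0.5221 0.3754 0.003 ] [0.0005 0.0006 0.0082]
[0.5115 0.3076 0.012 ] [-0.0085 -0.0008  0.0768]
```

View pics/s2c.png

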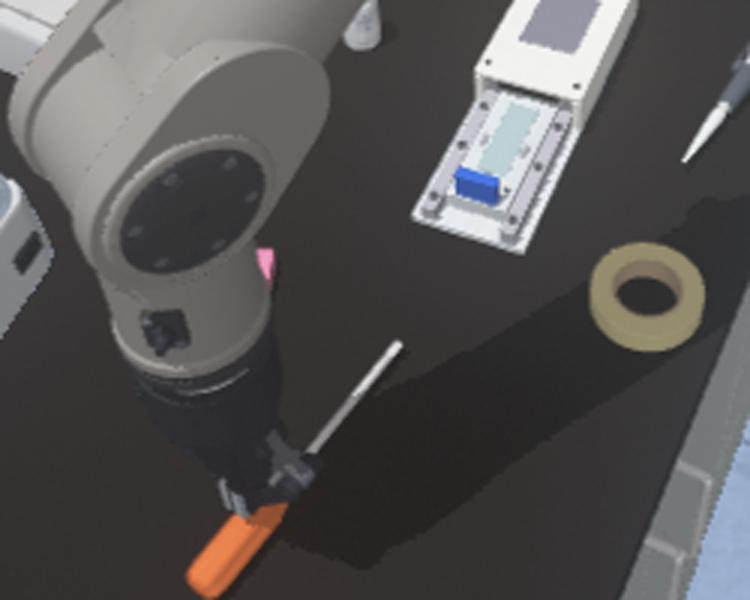

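View pics/t2c.png

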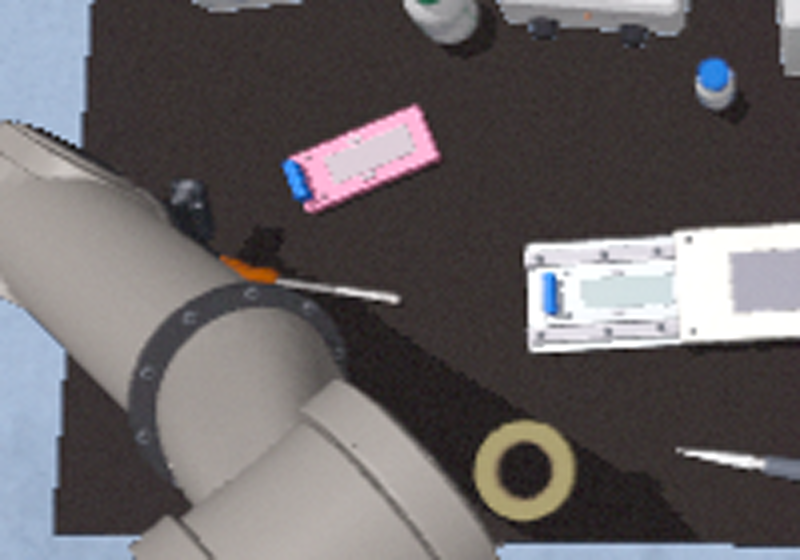

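```bash
python3 - <<'E'
from h import *
z=np.load('w2.npz');p,d=z['p'],z['d']
cv2.imwrite('pics/w2c.png',cv2.resize(p[140:360,230:410,::-1],None,fx=2.7,fy=2.7,interpolation=cv2.INTER_CUBIC))
print(d[230:300:5,300:346:5])
E
```

```text
[[0.1713 0.1659 0.1642 0.1654 0.1666 0.1642 0.1656 0.1711 0.175  0.192 ]
 [0.1708 0.1666 0.1656 0.1665 0.1667 0.1658 0.1662 0.1715 0.1757 0.1922]
 [0.1723 0.1663 0.1674 0.167  0.1663 0.1663 0.168  0.1724 0.1777 0.1943]
 [0.1737 0.1687 0.1672 0.1677 0.1684 0.1673 0.1682 0.172  0.1785 0.1952]
 [0.175  0.1698 0.1494 0.1496 0.1505 0.15   0.1513 0.1753 0.179  0.1968]
 [0.1761 0.1702 0.1455 0.1458 0.1448 0.1445 0.1452 0.1447 0.1804 0.1976]
 [0.1492 0.1484 0.1414 0.1415 0.1404 0.1394 0.1404 0.1416 0.1493 0.1492]
 [0.1441 0.1444 0.1363 0.1364 0.1364 0.1358 0.1358 0.1357 0.1443 0.1433]
 [0.1394 0.1398 0.1317 0.1315 0.1317 0.1315 0.1314 0.1311 0.1384 0.1379]
 [0.1356 0.1357 0.128  0.1282 0.1279 0.1278 0.1273 0.1266 0.1353 0.1367]
 [0.1313 0.1326 0.1247 0.1244 0.1231 0.1254 0.1245 0.1249 0.1324 0.1314]
 [0.1196 0.1182 0.1175 0.1209 0.1214 0.1211 0.1222 0.1183 0.1194 0.1188]
 [0.113  0.1128 0.1159 0.1149 0.1226 0.1229 0.1155 0.117  0.1121 0.1125]
 [0.1112 0.1125 0.1118 0.1133 0.1239 0.1211 0.1132 0.1131 0.1122 0.1115]]
```

View pics/w2c.png

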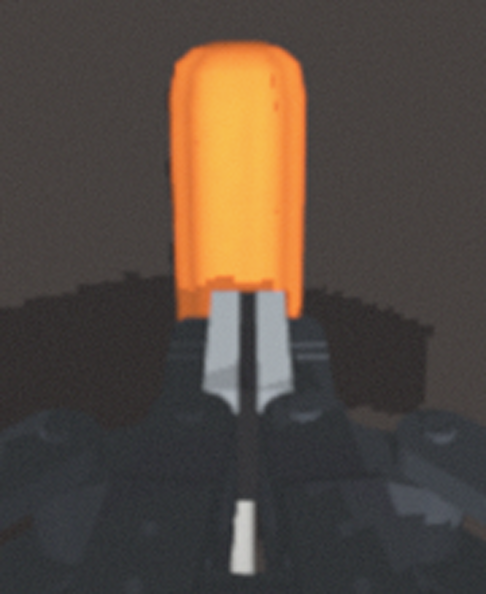

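```bash
python3 - <<'E'
from h import *
z=np.load('s2.npz');P=cloud('scene',z['d']);p=z['p']
# column of pixels through gripper; print dark non-orange points near TCP
m=(np.abs(P[...,0]-.522)<.03)&(np.abs(P[...,1]-.383)<.03)&(P[...,2]>.005)
v,u=np.nonzero(m);print(len(u))
s=np.argsort(P[m][:,2])
for i in s[::6][:45]: print(u[i],v[i],P[v[i],u[i]],p[v[i],u[i]])
E
```

```text
3022
234 385 [0.5084 0.4026 0.0097] [72 48 37]
244 371 [0.5056 0.3725 0.0115] [94 57 41]
245 368 [0.5067 0.367  0.0124] [124  71  48]
230 388 [0.5107 0.4116 0.013 ] [174  94  59]
232 386 [0.5093 0.407  0.0134] [158  87  55]
241 374 [0.5067 0.3807 0.0137] [140  77  49]
239 376 [0.5077 0.3858 0.0144] [177  95  59]
234 382 [0.5096 0.3996 0.0148] [188 102  62]
235 380 [0.5099 0.3957 0.0152] [190 103  63]
230 386 [0.5118 0.4093 0.0156] [193 103  64]
230 387 [0.5105 0.4111 0.0163] [189 102  62]
235 381 [0.5083 0.3978 0.0166] [184 100  61]
219 382 [0.5336 0.4121 0.0171] [210 113  69]
236 377 [0.5105 0.3909 0.0175] [180  98  60]
232 383 [0.5107 0.4038 0.0179] [191 103  63]
240 371 [0.5098 0.3782 0.0183] [143  79  50]
239 374 [0.5082 0.3841 0.0186] [145  80  50]
239 372 [0.51   0.3811 0.0194] [143  80  50]
240 370 [0.5102 0.3772 0.0199] [144  79  50]
231 382 [0.5125 0.4038 0.0202] [178  96  59]
224 382 [0.5238 0.4094 0.0208] [233 132  80]
228 379 [0.5203 0.4017 0.0212] [231 129  78]
230 383 [0.5126 0.4065 0.0214] [178  96  60]
225 375 [0.5293 0.3979 0.0218] [213 114  70]
242 368 [0.5081 0.373
[... 223 characters left out ...]
975 0.0229] [227 126  76]
239 370 [0.5107 0.3791 0.023 ] [145  80  51]
223 380 [0.5266 0.4079 0.0232] [233 132  79]
231 379 [0.5144 0.4001 0.0234] [217 117  71]
228 376 [0.5224 0.3978 0.0237] [232 131  80]
232 378 [0.5136 0.3979 0.0238] [213 115  70]
226 381 [0.5204 0.4073 0.0238] [232 132  79]
230 373 [0.5222 0.3915 0.0239] [226 128  81]
237 373 [0.5104 0.386  0.0242] [146  80  51]
229 379 [0.5173 0.402  0.0243] [231 129  79]
236 371 [0.5141 0.3837 0.0245] [147  81  52]
227 380 [0.5195 0.4052 0.0246] [232 131  80]
226 382 [0.5189 0.4093 0.0249] [233 132  80]
237 370 [0.5132 0.3815 0.0251] [146  81  51]
230 377 [0.5174 0.3984 0.0254] [231 130  79]
235 372 [0.5141 0.3866 0.0259] [145  80  50]
```

```bash
python3 - <<'E'
from h import *
z=np.load('s2.npz');P=cloud('scene',z['d']);p=z['p'].astype(int)
m=(np.abs(P[...,0]-.522)<.04)&(np.abs(P[...,1]-.383)<.04)&(P[...,2]>.02)&(p[...,0]-p[...,2]<12)
v,u=np.nonzero(m);s=np.argsort(P[m][:,2])
for i in s[::5][:30]: print(u[i],v[i],P[v[i],u[i]],p[v[i],u[i]])
z=np.load('w1.npz');print(z['d'][255:310:5,205:240:4])
E
```

```text
232 371 [0.516  0.3912 0.0363] [105  98  99]
228 370 [0.5215 0.3946 0.0417] [97 94 96]
232 369 [0.5149 0.3908 0.0442] [49 47 50]
231 369 [0.5158 0.3923 0.0461] [ 96  97 102]
229 369 [0.518  0.3948 0.0486] [127 130 135]
223 362 [0.535  0.3886 0.0496] [104 105 109]
235 368 [0.5077 0.39   0.0526] [44 41 44]
228 367 [0.5194 0.3944 0.0543] [129 132 137]
224 364 [0.5281 0.3936 0.0566] [118 121 124]
227 366 [0.5207 0.3949 0.0578] [102 103 108]
231 365 [0.5144 0.391  0.0598] [48 47 50]
224 363 [0.5271 0.3938 0.0615] [123 126 130]
232 365 [0.5109 0.392  0.0644] [44 42 45]
231 364 [0.5127 0.3919 0.0664] [43 42 45]
224 360 [0.526  0.3928 0.0716] [110 113 118]
221 359 [0.5304 0.3948 0.075 ] [48 46 48]
222 359 [0.5282 0.3945 0.0762] [46 45 48]
224 359 [0.5242 0.3937 0.0781] [77 78 82]
228 363 [0.5133 0.3973 0.0788] [46 45 48]
225 360 [0.5209 0.3951 0.0795] [69 70 75]
233 362 [0.5057 0.3927 0.0807] [43 42 44]
223 358 [0.525  0.3945 0.0823] [46 45 48]
227 361 [0.5152 0.3965 0.0831] [43 41 44]
221 356 [0.5297 0.3934 0.0838] [43 42 45]
232 358 [0.5097 0.3887 0.0846] [43 41 45]
233 361 [0.5048 0.3929 
[... 213 characters left out ...]
209 0.4198 0.4217 0.4187 0.4199 0.4195]
 [0.4231 0.423  0.4226 0.1379 0.1389 0.1389 0.1402 0.1439 0.4231]
 [0.4263 0.4263 0.1336 0.1334 0.1348 0.1344 0.1384 0.1438 0.4266]
 [0.1373 0.1381 0.1297 0.1279 0.1307 0.1305 0.1363 0.1433 0.4265]
 [0.1317 0.1255 0.1255 0.1267 0.1275 0.1307 0.1365 0.1433 0.4294]
 [0.1306 0.1234 0.1224 0.122  0.124  0.1294 0.136  0.1428 0.4337]
 [0.1178 0.1198 0.1181 0.1194 0.1227 0.1287 0.1356 0.1405 0.1483]
 [0.1147 0.1152 0.1157 0.1188 0.1246 0.1301 0.1346 0.1411 0.1488]
 [0.1117 0.1124 0.113  0.1178 0.124  0.1285 0.1343 0.1409 0.4407]
 [0.1083 0.109  0.1131 0.     0.1225 0.1279 0.1346 0.1425 0.4455]
 [0.1087 0.1096 0.111  0.1163 0.1224 0.1277 0.1351 0.1391 0.4478]]
```

Both depth views agree that the shut fingertips are about 37 mm above the reported TCP, at z ≈ 0.04 over an undisturbed handle. So the fingers closed on air. I'll check `pinch_z`, reopen, and descend carefully while watching the force.

```bash
python3 - <<'E'
from h import *
print(bot.pinch_z)
E
```

```text
0.0187
```

>>> {"fn": "step_arm", "kwargs": {
  "plan": [
    [0,0,0,0,0,0],
    [0,0,0,0,0,0],
    [0,0,0,0,0,0],
    [0,0,0,0,0,0]
  ],
  "fingers": -0.2
}}

```text
t: 6.98
eef_pos: [0.5227, 0.3836, 0.0035]
tool_rot: [0.465, 0.533, 0.465, -0.533]
contact_force: [-0.5, 0.4, -0.2]
gripper_width: 0.597
```

>>> {"fn": "step_arm", "kwargs": {
  "plan": [
    [0.2,0,0,0,0,0],
    [0.2,0,0,0,0,0],
    [0,0,0,0,0,0]
  ]
}}

```text
t: 7.35
eef_pos: [0.522, 0.3829, -0.0137]
tool_rot: [-0.465, -0.532, -0.465, 0.533]
contact_force: [0.2, 0.6, -0.1]
gripper_width: 0.605
```

```bash
python3 - <<'E'
from h import *
st()
snap('wrist','w3')
p,d=snap('scene','s3');cv2.imwrite('pics/s3c.png',cv2.resize(p[300:400,180:320,::-1],None,fx=5,fy=5,interpolation=cv2.INTER_CUBIC))
P=cloud('scene',d);p=p.astype(int)
m=(np.abs(P[...,0]-.522)<.06)&(np.abs(P[...,1]-.383)<.04)&(P[...,2]>.004)&(p[...,0]-p[...,2]<12)
v,u=np.nonzero(m);s=np.argsort(P[m][:,2])
for i in s[::5][:12]: print(u[i],v[i],P[v[i],u[i]],p[v[i],u[i]])
E
```

```text
t 7.35 pos [ 0.522   0.3829 -0.0137] F [ 0.1895  0.6165 -0.0642] T [-0.0233 -0.0071  0.0283] w 0.605
R [[-0.0016, 0.9908, -0.1353], [-0.0013, -0.1353, -0.9908], [-1.0, -0.0014, 0.0015]]
214 385 [0.5441 0.4166 0.0041] [57 50 47]
221 365 [0.5474 0.3846 0.0212] [43 39 40]
225 360 [0.545 0.374 0.024] [39 36 37]
225 359 [0.5452 0.3732 0.0263] [40 38 40]
216 364 [0.5544 0.389  0.027 ] [106 108 111]
217 365 [0.5512 0.3902 0.028 ] [124 126 131]
220 364 [0.5471 0.3863 0.0284] [39 37 38]
218 365 [0.5487 0.3901 0.0298] [57 57 59]
224 359 [0.5446 0.376  0.0314] [40 37 38]
221 362 [0.546  0.3837 0.0322] [40 37 37]
248 379 [0.4829 0.3903 0.0329] [45 42 45]
216 363 [0.5525 0.3899 0.0338] [119 122 127]
```

View pics/w3.png

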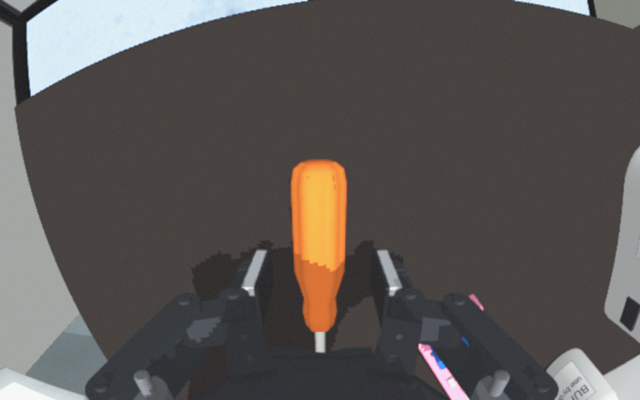

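View pics/s3c.png

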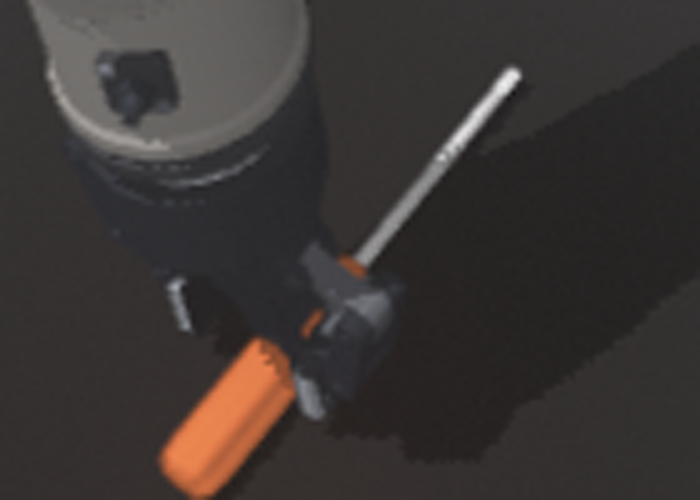

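The wrist picture now shows the pads straddling the handle (pads at columns 255 and 388, handle 292 to 346). The tips are about 24 mm up, so I'll go 16 mm lower.

>>> {"fn": "step_arm", "kwargs": {
  "plan": [
    [0.2,0,0,0,0,0],
    [0.2,0,0,0,0,0],
    [0,0,0,0,0,0]
  ]
}}

```text
t: 7.82
eef_pos: [0.5221, 0.383, -0.0295]
tool_rot: [-0.465, -0.532, -0.465, 0.533]
contact_force: [0.7, 0.2, 0.7]
gripper_width: 0.598
```

>>> {"fn": "step_arm", "kwargs": {
  "plan": [
    [0,0,0,0,0,0],
    [0,0,0,0,0,0],
    [0,0,0,0,0,0],
    [0,0,0,0,0,0],
    [0,0,0,0,0,0]
  ],
  "fingers": 1,
  "force": 80
}}

```text
t: 8.45
eef_pos: [0.5229, 0.3839, -0.0281]
tool_rot: [0.465, 0.533, 0.465, -0.533]
contact_force: [0.1, -0.2, 4.5]
gripper_width: 0.3
```

```bash
python3 - <<'E'
from h import *
st()
E
```

```text
t 8.45 pos [ 0.5229  0.3839 -0.0281] F [ 0.0886 -0.1814  4.4722] T [-0.0828  0.1028  0.0332] w 0.300
R [[0.0006, 0.9908, -0.1354], [0.0005, -0.1354, -0.9908], [-1.0, 0.0005, -0.0005]]
```

>>> {"fn": "step_arm", "kwargs": {
  "plan": [
    [-0.3,0,0,0,0,0],
    [-0.5,0,0,0,0,0],
    [-0.4,0,0,-0.016,0,0],
    [0,0,0,-0.016,0,0],
    [0,0,0,0,0,0]
  ]
}}

```text
t: 9.07
eef_pos: [0.5231, 0.3837, 0.0208]
tool_rot: [0.516, 0.484, 0.516, -0.483]
contact_force: [-0.0, 0.3, -0.8]
gripper_width: 0.303
```

```bash
python3 - <<'E'
from h import *
o,R=st()
p,d=snap('scene','s4');cv2.imwrite('pics/s4c.png',cv2.resize(p[190:400,180:400,::-1],None,fx=2.8,fy=2.8,interpolation=cv2.INTER_CUBIC))
go([.523,.384,.01],[-.0698,.9976])
E
```

```text
t 9.07 pos [0.5231 0.3837 0.0208] F [-0.0181  0.2903 -0.7844] T [ 0.04   -0.0047 -0.0092] w 0.303
R [[0.0009, 0.998, 0.0639], [0.0008, 0.0639, -0.998], [-1.0, 0.001, -0.0008]]
shift units (current axes) [ 0.2582  0.0013 -0.0118] rows>= 0.16543868043551893
rot units [-0.0011 -0.0001 -0.0001] deg [-0.4029 -0.0203 -0.0308] rows>= 0.03781167626218548
shift units if rotated first [ 0.2582  0.0015 -0.0119]
```

View pics/s4c.png

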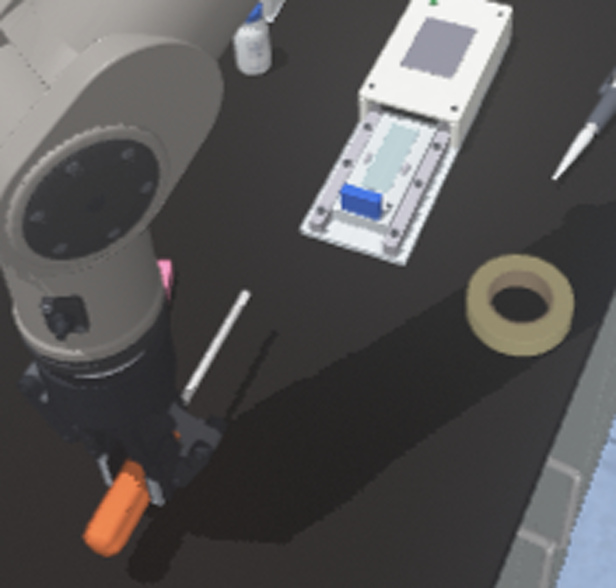

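The picture shows the screwdriver held level, with its tip at crop (247,293). Now I'll measure the tip height, pitch and direction.

```bash
cat >> h.py <<'E'
def shaft(n,tag,ymin,ymax,x0=.45,x1=.56,zmin=.02,zmax=.1):
    z=np.load(tag+'.npz');p,d=z['p'],z['d'];P=cloud(n,d);R=q2R(z['rot']);
    L=(P-z['pos'])@R
    m=(np.abs(L[...,1])<.02)&(L[...,2]>.06)&(L[...,2]<.18)&(P[...,2]>zmin)&(P[...,2]<zmax)&(p.min(-1)>60)
    v,u=np.nonzero(m);Q=L[m];k=np.polyfit(Q[:,2],Q[:,0],1);ky=np.polyfit(Q[:,2],Q[:,1],1)
    print(n,len(Q),'tool x vs z slope',k,'y vs z',ky,'zmax',np.sort(Q[:,2])[-6:])
    i=np.argmax(Q[:,2]);print('tip pix',u[i],v[i],P[m][i], 'x med near tip',np.median(Q[Q[:,2]>.13][:,0]),'y',np.median(Q[Q[:,2]>.13][:,1]))
E
python3 - <<'E'
from h import *
shaft('scene','s4',0,0)
p,d=snap('top','t4')
shaft('top','t4',0,0)
E
```

```text
scene 132 tool x vs z slope [ 0.0154 -0.0429] y vs z [ 0.0059 -0.0032] zmax [0.1508 0.1517 0.1524 0.1525 0.154  0.154 ]
tip pix 268 294 [0.5313 0.2299 0.0597] x med near tip -0.04008370897636661 y -0.0026158915181106863
top 53 tool x vs z slope [ 0.0093 -0.0425] y vs z [0.0032 0.0018] zmax [0.1437 0.144  0.1471 0.1484 0.1509 0.1516]
tip pix 246 214 [0.5325 0.2322 0.0638] x med near tip -0.04106609034962953 y 0.002373833545829096
```

>>> {"fn": "step_arm", "kwargs": {
  "plan": [
    [0,-0.24,0.5,-0.001,0,0],
    [0.2,-0.24,0.6,0,0,0],
    [0.2,-0.24,0.6,0,0,0],
    [0.2,-0.24,0.55,0,0,0],
    [0.1,0,0.3,0,0,0],
    [0,0,0,0,0,0]
  ]
}}

```text
t: 9.93
eef_pos: [0.4921, 0.2784, -0.0086]
tool_rot: [0.517, 0.482, 0.517, -0.482]
contact_force: [0.8, 0.3, -1.6]
gripper_width: 0.301
```

```bash
python3 - <<'E'
from h import *
o,R=st()
p,d=snap('scene','s5');cv2.imwrite('pics/s5c.png',cv2.resize(p[190:360,210:390,::-1],None,fx=3.4,fy=3.4,interpolation=cv2.INTER_CUBIC))
snap('top','t5');p=np.load('t5.npz')['p'];cv2.imwrite('pics/t5c.png',cv2.resize(p[190:260,210:350,::-1],None,fx=5.5,fy=5.5,interpolation=cv2.INTER_CUBIC))
for n in('scene','top'):
    shaft(n,n[0]+'5',0,0)
    z=np.load(n[0]+'5.npz');p,d=z['p'],z['d'];P=cloud(n,d);hsv=cv2.cvtColor(p,cv2.COLOR_RGB2HSV)
    tab=(hsv[...,0]>100)&(hsv[...,0]<128)&(hsv[...,1]>110)&(P[...,0]>.45)&(P[...,0]<.56)&(P[...,1]>.05)&(P[...,1]<.13)
    L=(P[tab]-o['eef_pos'])@R;print('tab tool',L.mean(0),L.min(0),L.max(0),P[tab].mean(0))
E
```

```text
t 9.93 pos [ 0.4921  0.2784 -0.0086] F [ 0.8418  0.3007 -1.601 ] T [0.0106 0.0359 0.0103] w 0.301
R [[0.0001, 0.9976, 0.0695], [-0.0006, 0.0695, -0.9976], [-1.0, 0.0, 0.0006]]
scene 174 tool x vs z slope [-0.0409 -0.0368] y vs z [-0.007  -0.0018] zmax [0.1794 0.1795 0.1797 0.1797 0.1797 0.1797]
tip pix 316 261 [0.4859 0.0978 0.0438] x med near tip -0.041526622785006476 y -0.0030379521996077505
tab tool [-0.0484 -0.0026  0.1753] [-0.0581 -0.0194  0.1715] [-0.034   0.0135  0.1849] [0.5017 0.1034 0.04  ]
top 71 tool x vs z slope [-0.0944 -0.0328] y vs z [-0.025   0.0048] zmax [0.1778 0.1779 0.1784 0.1799 0.1799 0.18  ]
tip pix 287 227 [0.4934 0.0994 0.0456] x med near tip -0.052637668446127384 y 0.0017970924991713975
tab tool [-0.0546  0.0014  0.1793] [-0.0611 -0.0139  0.1754] [-0.0451  0.0187  0.1831] [0.506  0.0996 0.0461]
```

View pics/s5c.png

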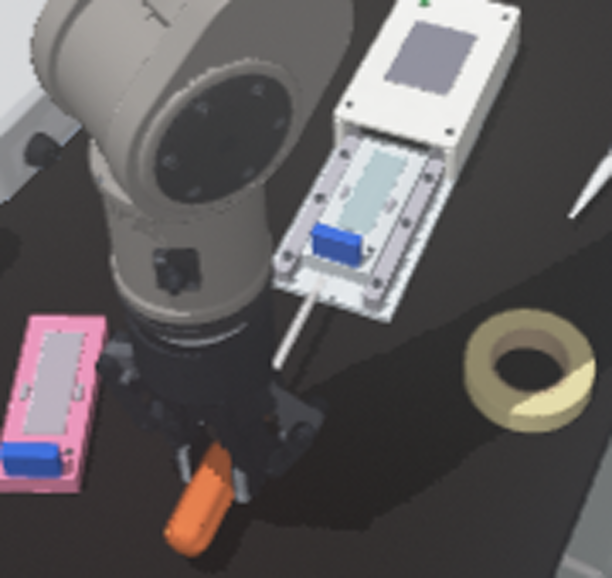

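View pics/t5c.png

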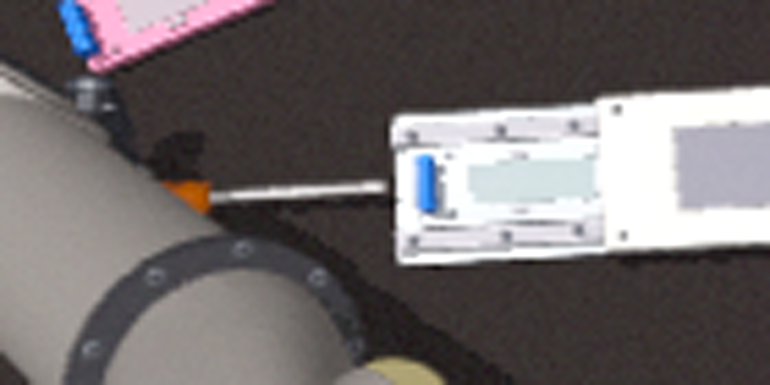

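The crops show the tip in line with the middle of the tab (top crop: tip (387,186), tab (425,183)). The tip is about 30 mm up and 17 to 20 mm from the tab. Approaching slowly.

>>> {"fn": "step_arm", "kwargs": {
  "plan": [
    [0,0,0.08,0,0,0],
    [0,0,0.08,0,0,0],
    [0,0,0.06,0,0,0],
    [0,0,0.04,0,0,0],
    [0,0,0,0,0,0]
  ]
}}

```text
t: 10.65
eef_pos: [0.4923, 0.2686, -0.0085]
tool_rot: [0.518, 0.482, 0.517, -0.482]
contact_force: [-0.4, 0.7, -0.4]
gripper_width: 0.306
```

>>> {"fn": "step_arm", "kwargs": {
  "plan": [
    [0,0,0.04,0,0,0],
    [0,0,0.04,0,0,0],
    [0,0,0,0,0,0]
  ]
}}

```text
t: 11.02
eef_pos: [0.4925, 0.2654, -0.0085]
tool_rot: [0.518, 0.482, 0.517, -0.482]
contact_force: [0.4, 0.6, -0.1]
gripper_width: 0.3
```

>>> {"fn": "step_arm", "kwargs": {
  "plan": [
    [0,0,0.04,0,0,0],
    [0,0,0.04,0,0,0],
    [0,0,0,0,0,0]
  ]
}}

```text
t: 11.4
eef_pos: [0.4928, 0.2621, -0.0085]
tool_rot: [0.518, 0.482, 0.517, -0.482]
contact_force: [0.2, -1.0, -0.4]
gripper_width: 0.303
```

>>> {"fn": "step_arm", "kwargs": {
  "plan": [
    [0,0,0.04,0,0,0],
    [0,0,0.04,0,0,0],
    [0,0,0,0,0,0]
  ]
}}

```text
t: 11.78
eef_pos: [0.493, 0.259, -0.0085]
tool_rot: [0.518, 0.482, 0.517, -0.482]
contact_force: [0.4, -0.5, -0.2]
gripper_width: 0.305
```

>>> {"fn": "step_arm", "kwargs": {
  "plan": [
    [0,0,0.04,0,0,0],
    [0,0,0.04,0,0,0],
    [0,0,0,0,0,0]
  ]
}}

```text
t: 12.15
eef_pos: [0.4933, 0.2563, -0.0084]
tool_rot: [0.518, 0.482, 0.518, -0.482]
contact_force: [0.4, 1.2, -1.2]
gripper_width: 0.301
```

>>> {"fn": "step_arm", "kwargs": {
  "plan": [
    [0,0,0.04,0,0,0],
    [0,0,0.04,0,0,0],
    [0,0,0,0,0,0]
  ]
}}

```text
t: 12.52
eef_pos: [0.4934, 0.2525, -0.0085]
tool_rot: [0.518, 0.482, 0.517, -0.482]
contact_force: [0.3, 1.6, -0.4]
gripper_width: 0.301
```

>>> {"fn": "step_arm", "kwargs": {
  "plan": [
    [0,0,0.04,0,0,0],
    [0,0,0.04,0,0,0],
    [0,0,0,0,0,0]
  ]
}}

```text
t: 12.9
eef_pos: [0.4937, 0.2493, -0.0085]
tool_rot: [0.518, 0.482, 0.517, -0.482]
contact_force: [-0.4, 0.9, -0.9]
gripper_width: 0.303
```

```bash
python3 - <<'E'
from h import *
o,R=st()
p,d=snap('scene','s6');cv2.imwrite('pics/s6c.png',cv2.resize(p[190:360,210:390,::-1],None,fx=3.4,fy=3.4,interpolation=cv2.INTER_CUBIC))
z=np.load('s6.npz');n='scene';P=cloud(n,d);hsv=cv2.cvtColor(p,cv2.COLOR_RGB2HSV)
tab=(hsv[...,0]>100)&(hsv[...,0]<128)&(hsv[...,1]>110)&(P[...,0]>.45)&(P[...,0]<.56)&(P[...,1]>.0)&(P[...,1]<.13)
L=(P[tab]-o['eef_pos'])@R;print('tab tool',L.mean(0),L.min(0),L.max(0),P[tab].mean(0))
E
```

```text
t 12.90 pos [ 0.4937  0.2493 -0.0085] F [-0.4403  0.8646 -0.9073] T [ 0.3123 -0.0841  0.0496] w 0.303
R [[-0.0, 0.9975, 0.0712], [-0.0003, 0.0712, -0.9975], [-1.0, -0.0001, 0.0003]]
tab tool [-0.049  -0.0024  0.1554] [-0.0585 -0.0191  0.1511] [-0.033   0.015   0.1626] [0.5024 0.0941 0.0405]
```

View pics/s6c.png

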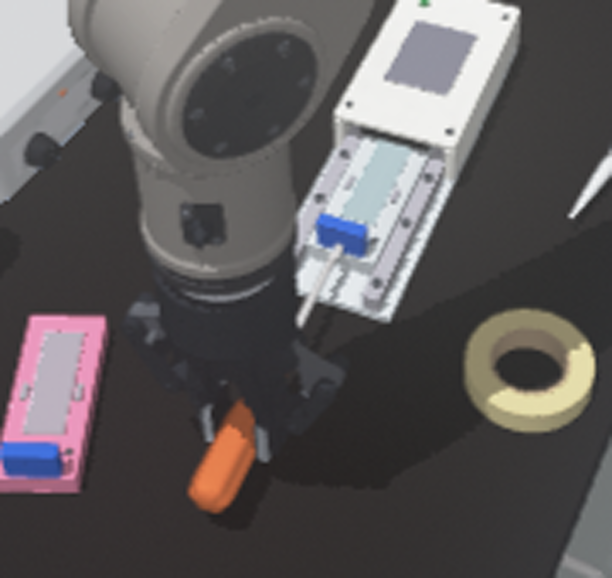

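The tab has moved about 9 mm and the tip is against its middle at crop (337,248). Continuing in small pushes.

>>> {"fn": "step_arm", "kwargs": {
  "plan": [
    [0,0,0.04,0,0,0],
    [0,0,0.04,0,0,0],
    [0,0,0.04,0,0,0],
    [0,0,0.04,0,0,0],
    [0,0,0,0,0,0]
  ]
}}

```text
t: 13.58
eef_pos: [0.4942, 0.2429, -0.0085]
tool_rot: [0.518, 0.482, 0.517, -0.482]
contact_force: [-0.3, 0.8, -0.9]
gripper_width: 0.306
```

```bash
python3 - <<'E'
from h import *
st()
E
```

```text
t 13.57 pos [ 0.4942  0.2429 -0.0085] F [-0.3299  0.8379 -0.8792] T [ 0.2918  0.0127 -0.0203] w 0.306
R [[-0.0, 0.9975, 0.0712], [-0.0004, 0.0712, -0.9975], [-1.0, -0.0, 0.0004]]
```

>>> {"fn": "step_arm", "kwargs": {
  "plan": [
    [0,0,0.04,0,0,0],
    [0,0,0.04,0,0,0],
    [0,0,0,0,0,0]
  ]
}}

```text
t: 13.95
eef_pos: [0.4944, 0.2397, -0.0085]
tool_rot: [0.518, 0.482, 0.517, -0.482]
contact_force: [0.2, 0.7, -1.1]
gripper_width: 0.306
```

```bash
python3 - <<'E'
from h import *
st()
E
```

```text
t 13.95 pos [ 0.4944  0.2397 -0.0085] F [ 0.2492  0.6964 -1.1092] T [0.2248 0.0381 0.0767] w 0.306
R [[-0.0, 0.9975, 0.0712], [-0.0003, 0.0712, -0.9975], [-1.0, -0.0001, 0.0003]]
```

>>> {"fn": "step_arm", "kwargs": {
  "plan": [
    [0,0,0.04,0,0,0],
    [0,0,0.04,0,0,0],
    [0,0,0,0,0,0]
  ]
}}

```text
t: 14.32
eef_pos: [0.4946, 0.2366, -0.0085]
tool_rot: [0.518, 0.482, 0.517, -0.482]
contact_force: [-0.4, 0.8, -1.1]
gripper_width: 0.299
```

```bash
python3 - <<'E'
from h import *
st()
E
```

```text
t 14.32 pos [ 0.4946  0.2366 -0.0085] F [-0.4072  0.8133 -1.1081] T [ 0.2523  0.0449 -0.0157] w 0.299
R [[-0.0, 0.9975, 0.0713], [-0.0003, 0.0713, -0.9975], [-1.0, -0.0, 0.0003]]
```

>>> {"fn": "step_arm", "kwargs": {
  "plan": [
    [0,0,0.04,0,0,0],
    [0,0,0.035,0,0,0]
  ]
}}

```text
t: 14.58
eef_pos: [0.4948, 0.2338, -0.0085]
tool_rot: [0.518, 0.482, 0.518, -0.482]
contact_force: [-0.0, 2.3, -0.7]
gripper_width: 0.302
```

```bash
python3 - <<'E'
from h import *
st()
E
```

```text
t 14.57 pos [ 0.4948  0.2338 -0.0085] F [-0.0473  2.2783 -0.7084] T [0.4278 0.0591 0.0243] w 0.302
R [[0.0001, 0.9974, 0.0715], [0.0001, 0.0715, -0.9974], [-1.0, 0.0001, -0.0001]]
```

>>> {"fn": "step_arm", "kwargs": {
  "plan": [
    [0,0,0.04,0,0,0],
    [0,0,0,0,0,0]
  ]
}}

```text
t: 14.82
eef_pos: [0.4949, 0.2319, -0.0085]
tool_rot: [0.518, 0.482, 0.517, -0.482]
contact_force: [0.8, 1.0, -0.7]
gripper_width: 0.302
```

>>> {"fn": "step_arm", "kwargs": {
  "plan": [
    [0,0,0.04,0,0,0],
    [0,0,0,0,0,0]
  ]
}}

```text
t: 15.08
eef_pos: [0.4951, 0.2305, -0.0085]
tool_rot: [0.518, 0.482, 0.517, -0.482]
contact_force: [-0.1, 0.7, -0.3]
gripper_width: 0.3
```

```bash
python3 - <<'E'
from h import *
st()
E
```

```text
t 15.07 pos [ 0.4951  0.2305 -0.0085] F [-0.0752  0.6852 -0.3121] T [ 0.2869  0.0369 -0.0332] w 0.300
R [[0.0, 0.9975, 0.0713], [-0.0002, 0.0713, -0.9975], [-1.0, -0.0, 0.0002]]
```

>>> {"fn": "step_arm", "kwargs": {
  "plan": [
    [0,0,0.04,0,0,0],
    [0,0,0.04,0,0,0],
    [0,0,0,0,0,0]
  ]
}}

```text
t: 15.45
eef_pos: [0.4953, 0.2272, -0.0085]
tool_rot: [0.518, 0.482, 0.517, -0.482]
contact_force: [-0.4, 0.4, -1.0]
gripper_width: 0.301
```

```bash
cat > f.py <<'E'
from h import *
o=bot.get_obs();print(o['eef_pos'],o['contact_force'],o['torque'])
E
python3 f.py
```

```text
[ 0.4953  0.2272 -0.0085] [-0.4411  0.4047 -1.0278] [ 0.2485 -0.0205 -0.0611]
```

>>> {"fn": "step_arm", "kwargs": {
  "plan": [
    [0,0,0.04,0,0,0],
    [0,0,0.04,0,0,0],
    [0,0,0,0,0,0]
  ]
}}

```text
t: 15.82
eef_pos: [0.4955, 0.224, -0.0085]
tool_rot: [0.518, 0.482, 0.517, -0.482]
contact_force: [-0.6, 1.4, -0.3]
gripper_width: 0.305
```

```bash
python3 f.py
```

```text
[ 0.4955  0.224  -0.0085] [-0.6397  1.4072 -0.2569] [ 0.2165 -0.0379  0.0473]
```

>>> {"fn": "step_arm", "kwargs": {
  "plan": [
    [0,0,0.04,0,0,0],
    [0,0,0.04,0,0,0],
    [0,0,0,0,0,0]
  ]
}}

```text
t: 16.2
eef_pos: [0.4958, 0.2208, -0.0085]
tool_rot: [0.518, 0.482, 0.517, -0.482]
contact_force: [-0.4, 1.0, -0.6]
gripper_width: 0.299
```

```bash
python3 f.py
```

```text
[ 0.4958  0.2208 -0.0085] [-0.4296  1.0277 -0.6238] [0.2369 0.0331 0.0322]
```

>>> {"fn": "step_arm", "kwargs": {
  "plan": [
    [0,0,0.04,0,0,0],
    [0,0,0.04,0,0,0],
    [0,0,0,0,0,0]
  ]
}}

```text
t: 16.58
eef_pos: [0.496, 0.2176, -0.0085]
tool_rot: [0.518, 0.482, 0.517, -0.482]
contact_force: [0.0, 1.2, -0.8]
gripper_width: 0.302
```

```bash
python3 f.py
```

```text
[ 0.496   0.2176 -0.0085] [ 0.0084  1.2369 -0.8132] [0.2115 0.0048 0.0176]
```

>>> {"fn": "step_arm", "kwargs": {
  "plan": [
    [0,0,0.04,0,0,0],
    [0,0,0.04,0,0,0],
    [0,0,0,0,0,0]
  ]
}}

```text
t: 16.95
eef_pos: [0.4962, 0.2144, -0.0085]
tool_rot: [0.518, 0.482, 0.517, -0.482]
contact_force: [-0.3, 0.5, -0.5]
gripper_width: 0.301
```

```bash
python3 f.py
```

```text
[ 0.4962  0.2144 -0.0085] [-0.3253  0.543  -0.5361] [ 0.2145  0.0246 -0.0313]
```

>>> {"fn": "step_arm", "kwargs": {
  "plan": [
    [0,0,0.04,0,0,0],
    [0,0,0.04,0,0,0],
    [0,0,0,0,0,0]
  ]
}}

```text
t: 17.32
eef_pos: [0.4964, 0.2112, -0.0085]
tool_rot: [0.518, 0.482, 0.517, -0.482]
contact_force: [0.8, 0.2, -0.6]
gripper_width: 0.3
```

```bash
python3 f.py
```

```text
[ 0.4964  0.2112 -0.0085] [ 0.7572  0.1974 -0.597 ] [ 0.2559 -0.0182 -0.0524]
```

>>> {"fn": "step_arm", "kwargs": {
  "plan": [
    [0,0,0.04,0,0,0],
    [0,0,0.04,0,0,0],
    [0,0,0,0,0,0]
  ]
}}

```text
t: 17.7
eef_pos: [0.4966, 0.208, -0.0085]
tool_rot: [0.518, 0.482, 0.517, -0.482]
contact_force: [1.2, 1.0, 0.2]
gripper_width: 0.304
```

```bash
python3 f.py
```

```text
[ 0.4966  0.208  -0.0085] [1.1721 1.0142 0.1786] [ 0.2635 -0.0264  0.061 ]
```

>>> {"fn": "step_arm", "kwargs": {
  "plan": [
    [0,0,0.04,0,0,0],
    [0,0,0.04,0,0,0],
    [0,0,0,0,0,0]
  ]
}}

```text
t: 18.08
eef_pos: [0.4969, 0.2048, -0.0085]
tool_rot: [0.518, 0.482, 0.517, -0.482]
contact_force: [0.2, 0.9, -0.4]
gripper_width: 0.308
```

```bash
python3 - <<'E'
from h import *
o,R=st()
p,d=snap('scene','s7');cv2.imwrite('pics/s7c.png',cv2.resize(p[170:340,230:410,::-1],None,fx=3.4,fy=3.4,interpolation=cv2.INTER_CUBIC))
E
```

```text
t 18.07 pos [ 0.4969  0.2048 -0.0085] F [ 0.2266  0.9295 -0.3786] T [0.2315 0.0442 0.0032] w 0.308
R [[-0.0, 0.9975, 0.0712], [-0.0003, 0.0712, -0.9975], [-1.0, -0.0, 0.0003]]
```

View pics/s7c.png

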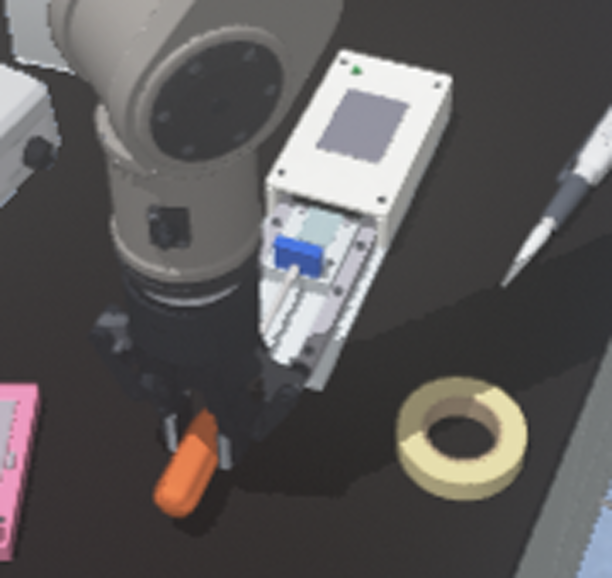

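The tip is still on the middle of the tab at crop (297,268), and the sled is about 54 mm in from first contact. Continuing.

>>> {"fn": "step_arm", "kwargs": {
  "plan": [
    [0,0,0.04,0,0,0],
    [0,0,0.04,0,0,0],
    [0,0,0,0,0,0]
  ]
}}

```text
t: 18.5
eef_pos: [0.4971, 0.2017, -0.0085]
tool_rot: [0.518, 0.482, 0.517, -0.482]
contact_force: [-1.1, 1.4, -0.6]
gripper_width: 0.304
```

```bash
python3 f.py
```

```text
[ 0.4971  0.2017 -0.0085] [-1.1491  1.3711 -0.5741] [ 0.2408 -0.0395 -0.0231]
```

>>> {"fn": "step_arm", "kwargs": {
  "plan": [
    [0,0,0.04,0,0,0],
    [0,0,0.04,0,0,0],
    [0,0,0,0,0,0]
  ]
}}

```text
t: 18.88
eef_pos: [0.4974, 0.1984, -0.0085]
tool_rot: [0.518, 0.482, 0.517, -0.482]
contact_force: [-0.3, 0.5, -0.8]
gripper_width: 0.297
```

```bash
python3 f.py
```

```text
[ 0.4974  0.1984 -0.0085] [-0.3314  0.5133 -0.7568] [ 0.2184 -0.0295  0.0098]
```

>>> {"fn": "step_arm", "kwargs": {
  "plan": [
    [0,0,0.04,0,0,0],
    [0,0,0.04,0,0,0],
    [0,0,0,0,0,0]
  ]
}}

```text
t: 19.25
eef_pos: [0.4976, 0.1952, -0.0085]
tool_rot: [0.518, 0.482, 0.517, -0.482]
contact_force: [-0.7, 0.6, -0.6]
gripper_width: 0.304
```

```bash
python3 f.py
```

```text
[ 0.4976  0.1952 -0.0085] [-0.667   0.5585 -0.6079] [ 0.2217 -0.0165  0.0275]
```

>>> {"fn": "step_arm", "kwargs": {
  "plan": [
    [0,0,0.04,0,0,0],
    [0,0,0.04,0,0,0],
    [0,0,0,0,0,0]
  ]
}}

```text
t: 19.62
eef_pos: [0.4978, 0.1921, -0.0085]
tool_rot: [0.518, 0.482, 0.517, -0.482]
contact_force: [-0.9, 1.3, -0.8]
gripper_width: 0.301
```

```bash
python3 f.py
```

```text
[ 0.4978  0.1921 -0.0085] [-0.9442  1.3316 -0.8222] [0.2117 0.0094 0.0382]
```

>>> {"fn": "step_arm", "kwargs": {
  "plan": [
    [0,0,0.04,0,0,0],
    [0,0,0.04,0,0,0],
    [0,0,0,0,0,0]
  ]
}}

```text
t: 20.0
eef_pos: [0.498, 0.1889, -0.0085]
tool_rot: [0.518, 0.482, 0.517, -0.482]
contact_force: [0.5, 1.1, -0.8]
gripper_width: 0.305
```

```bash
python3 f.py
```

```text
[ 0.498   0.1889 -0.0085] [ 0.4881  1.1089 -0.8031] [0.1935 0.0011 0.0195]
```

>>> {"fn": "step_arm", "kwargs": {
  "plan": [
    [0,0,0.04,0,0,0],
    [0,0,0.04,0,0,0],
    [0,0,0,0,0,0]
  ]
}}

```text
t: 20.38
eef_pos: [0.4982, 0.1857, -0.0085]
tool_rot: [0.518, 0.482, 0.517, -0.482]
contact_force: [-0.5, 1.6, -1.5]
gripper_width: 0.302
```

```bash
python3 f.py
```

```text
[ 0.4982  0.1857 -0.0085] [-0.5481  1.6143 -1.4845] [ 0.2668 -0.052   0.0141]
```

>>> {"fn": "step_arm", "kwargs": {
  "plan": [
    [0,0,0.04,0,0,0],
    [0,0,0.03,0,0,0],
    [0,0,0,0,0,0]
  ]
}}

```text
t: 20.75
eef_pos: [0.4985, 0.183, -0.0085]
tool_rot: [0.518, 0.482, 0.517, -0.482]
contact_force: [-0.7, 0.7, -0.4]
gripper_width: 0.301
```

```bash
python3 f.py
```

```text
[ 0.4985  0.183  -0.0085] [-0.7189  0.6957 -0.3718] [0.26   0.0086 0.0188]
```

>>> {"fn": "step_arm", "kwargs": {
  "plan": [
    [0,0,0.04,0,0,0],
    [0,0,0.03,0,0,0],
    [0,0,0,0,0,0]
  ]
}}

```text
t: 21.12
eef_pos: [0.4987, 0.1801, -0.0085]
tool_rot: [0.518, 0.482, 0.517, -0.482]
contact_force: [-0.2, 1.2, -0.5]
gripper_width: 0.304
```

```bash
python3 f.py
```

```text
[ 0.4987  0.1801 -0.0085] [-0.1735  1.214  -0.4926] [0.2396 0.0059 0.0856]
```

>>> {"fn": "step_arm", "kwargs": {
  "plan": [
    [0,0,0.04,0,0,0],
    [0,0,0.03,0,0,0],
    [0,0,0,0,0,0]
  ]
}}

```text
t: 21.5
eef_pos: [0.4989, 0.1784, -0.0083]
tool_rot: [0.518, 0.482, 0.518, -0.481]
contact_force: [-0.2, 4.7, -0.9]
gripper_width: 0.303
```

```bash
python3 f.py
```

```text
[ 0.4989  0.1784 -0.0083] [-0.196   4.7448 -0.8511] [ 0.9654  0.0748 -0.0252]
```

The force has risen to 4.7 N and the motion has stalled, so this is the stop. One gentle further tap of about 0.6 mm, then hold.

>>> {"fn": "step_arm", "kwargs": {
  "plan": [
    [0,0,0.015,0,0,0],
    [0,0,0,0,0,0],
    [0,0,0,0,0,0]
  ]
}}

```text
t: 21.88
eef_pos: [0.499, 0.1778, -0.0084]
tool_rot: [0.518, 0.482, 0.518, -0.481]
contact_force: [-0.3, 5.7, -0.9]
gripper_width: 0.305
```

```bash
python3 f.py
```

```text
[ 0.499   0.1778 -0.0084] [-0.2916  5.6941 -0.9253] [1.0452 0.0562 0.0095]
```

>>> {"fn": "step_arm", "kwargs": {
  "plan": [
    [0,0,0.01,0,0,0],
    [0,0,0,0,0,0],
    [0,0,0,0,0,0]
  ]
}}

```text
t: 22.25
eef_pos: [0.499, 0.1776, -0.0083]
tool_rot: [0.518, 0.482, 0.518, -0.481]
contact_force: [-0.5, 5.9, -1.3]
gripper_width: 0.304
```

```bash
python3 f.py; python3 - <<'E'
from h import *
p,d=snap('scene','s8')
E
```

```text
[ 0.499   0.1776 -0.0083] [-0.4981  5.9066 -1.2946] [ 1.1648  0.0293 -0.027 ]
```

>>> {"fn": "step_arm", "kwargs": {
  "plan": [
    [0,0,-0.02,0,0,0],
    [0,0,-0.02,0,0,0],
    [0,0,-0.04,0,0,0],
    [0,0,-0.06,0,0,0],
    [0,0,-0.1,0,0,0],
    [0,0,-0.2,0,0,0],
    [0,0,0,0,0,0]
  ]
}}

```text
t: 23.18
eef_pos: [0.4975, 0.1953, -0.0084]
tool_rot: [0.518, 0.482, 0.518, -0.481]
contact_force: [-0.1, 0.8, -0.7]
gripper_width: 0.303
```

```bash
python3 f.py; python3 - <<'E'
from h import *
p,d=snap('scene','s9');
cv2.imwrite('pics/s9c.png',cv2.resize(p[170:340,230:410,::-1],None,fx=3.4,fy=3.4,interpolation=cv2.INTER_CUBIC))
for t in('s8','s9'):
    z=np.load(t+'.npz');p,d=z['p'],z['d'];P=cloud('scene',d);hsv=cv2.cvtColor(p,cv2.COLOR_RGB2HSV)
    tab=(hsv[...,0]>100)&(hsv[...,0]<128)&(hsv[...,1]>110)&(P[...,0]>.45)&(P[...,0]<.56)&(P[...,1]>-.02)&(P[...,1]<.1)
    v,u=np.nonzero(tab);print(t,tab.sum(),u.mean(),v.mean(),P[tab].mean(0))
E
```

```text
[ 0.4975  0.1953 -0.0084] [-0.0663  0.7631 -0.668 ] [0.0182 0.0133 0.0021]
s8 112 321.1607142857143 236.67857142857142 [0.5081 0.0226 0.04  ]
s9 117 321.03418803418805 237.47008547008548 [0.5076 0.0244 0.0392]
```

View pics/s9c.png

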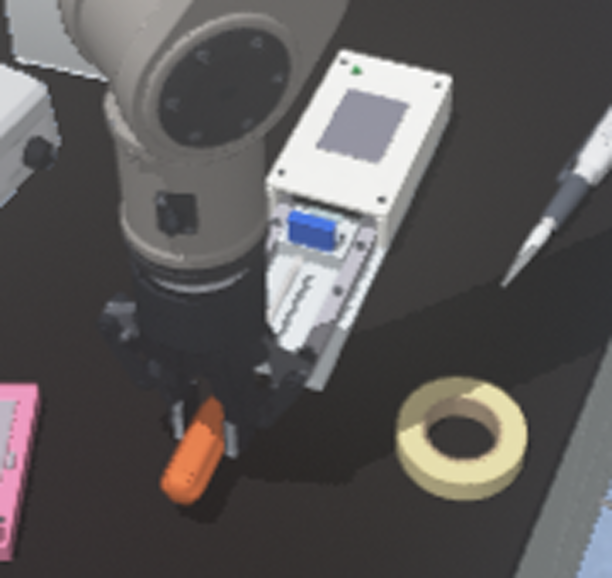

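The sled stays in place with its tab at crop (312,231), and the tip is clear. I'll retreat to open bench to lay the screwdriver down.

>>> {"fn": "step_arm", "kwargs": {
  "plan": [
    [0,0,-0.3,0,0,0],
    [0,0,-0.6,0,0,0],
    [0,0,-0.7,0,0,0],
    [0,0,-0.7,0,0,0],
    [0,0,-0.7,0,0,0],
    [0,0,-0.7,0,0,0],
    [0,0,-0.5,0,0,0],
    [0,0,-0.2,0,0,0]
  ]
}}

```text
t: 24.22
eef_pos: [0.4845, 0.3714, -0.0085]
tool_rot: [0.518, 0.482, 0.518, -0.481]
contact_force: [0.0, -0.5, -1.3]
gripper_width: 0.301
```

>>> {"fn": "step_arm", "kwargs": {
  "plan": [
    [0.1,0,0,0,0,0],
    [0.1,0,0,0,0,0],
    [0.1,0,0,0,0,0],
    [0.08,0,0,0,0,0],
    [0,0,0,0,0,0]
  ]
}}

```text
t: 24.85
eef_pos: [0.485, 0.3693, -0.024]
tool_rot: [0.517, 0.482, 0.517, -0.482]
contact_force: [0.5, -0.1, -0.3]
gripper_width: 0.297
```

```bash
python3 f.py; python3 - <<'E'
from h import *
p,d=snap('scene','s10')
shaft('scene','s10',0,0,zmin=.006)
E
```

```text
[ 0.485   0.3693 -0.024 ] [ 0.5187 -0.1279 -0.3294] [-0.0668  0.0417 -0.0583]
scene 119 tool x vs z slope [ 0.0108 -0.0427] y vs z [ 0.006  -0.0032] zmax [0.15   0.1508 0.1511 0.1515 0.152  0.1536]
tip pix 289 308 [0.4928 0.2159 0.0158] x med near tip -0.041055555108960265 y -0.0020483763179874794
```

>>> {"fn": "step_arm", "kwargs": {
  "plan": [
    [0.04,0,0,0,0,0],
    [0,0,0,0,0,0]
  ]
}}

```text
t: 25.15
eef_pos: [0.485, 0.3697, -0.0253]
tool_rot: [0.518, 0.482, 0.518, -0.482]
contact_force: [-0.6, 1.5, -0.5]
gripper_width: 0.3
```

>>> {"fn": "step_arm", "kwargs": {
  "plan": [
    [0.04,0,0,0,0,0],
    [0,0,0,0,0,0]
  ]
}}

```text
t: 25.4
eef_pos: [0.485, 0.3697, -0.027]
tool_rot: [0.518, 0.482, 0.518, -0.482]
contact_force: [-0.3, -0.3, -0.4]
gripper_width: 0.304
```

```bash
python3 f.py
```

```text
[ 0.485   0.3697 -0.027 ] [-0.34   -0.2915 -0.4016] [ 0.0359  0.0264 -0.0234]
```

>>> {"fn": "step_arm", "kwargs": {
  "plan": [
    [0.03,0,0,0,0,0],
    [0,0,0,0,0,0]
  ]
}}

```text
t: 25.65
eef_pos: [0.4851, 0.3698, -0.0281]
tool_rot: [0.518, 0.482, 0.518, -0.482]
contact_force: [0.3, -0.7, -0.4]
gripper_width: 0.301
```

>>> {"fn": "step_arm", "kwargs": {
  "plan": [
    [0.03,0,0,0,0,0],
    [0,0,0,0,0,0]
  ]
}}

```text
t: 25.9
eef_pos: [0.4852, 0.3698, -0.0281]
tool_rot: [0.518, 0.482, 0.517, -0.482]
contact_force: [-2.4, -2.8, 11.3]
gripper_width: 0.305
```

```bash
python3 f.py
```

```text
[ 0.4852  0.3698 -0.0281] [-2.4439 -2.7556 11.2518] [-0.6015  0.6355  0.0499]
```

Bench contact. I'll back off slightly and release.

>>> {"fn": "step_arm", "kwargs": {
  "plan": [
    [-0.015,0,0,0,0,0],
    [0,0,0,0,0,0]
  ]
}}

```text
t: 26.15
eef_pos: [0.4852, 0.3698, -0.0281]
tool_rot: [0.518, 0.482, 0.517, -0.482]
contact_force: [-2.1, -2.6, 7.1]
gripper_width: 0.299
```

>>> {"fn": "step_arm", "kwargs": {
  "plan": [
    [0,0,0,0,0,0],
    [0,0,0,0,0,0],
    [0,0,0,0,0,0],
    [0,0,0,0,0,0]
  ],
  "fingers": -0.1
}}

```text
t: 26.65
eef_pos: [0.485, 0.3697, -0.0288]
tool_rot: [0.518, 0.482, 0.518, -0.482]
contact_force: [0.0, -0.4, 0.5]
gripper_width: 0.551
```

>>> {"fn": "step_arm", "kwargs": {
  "plan": [
    [-0.2,0,0,0,0,0],
    [-0.5,0,0,0,0,0],
    [-0.9,0,0,0,0,0],
    [-0.9,0,0,0,0,0],
    [-0.9,0,0,0,0,0],
    [-0.5,0,0,0,0,0],
    [0,0,0,0,0,0]
  ]
}}

```text
t: 27.52
eef_pos: [0.4859, 0.3704, 0.1292]
tool_rot: [0.518, 0.483, 0.517, -0.481]
contact_force: [0.5, 0.5, -0.2]
gripper_width: 0.55
```

```bash
python3 f.py; python3 - <<'E'
from h import *
snap('wrist','w11');p,d=snap('scene','s11')
cv2.imwrite('pics/s11c.png',cv2.resize(p[150:400,180:430,::-1],None,fx=2.4,fy=2.4,interpolation=cv2.INTER_CUBIC))
P=cloud('scene',d);hsv=cv2.cvtColor(p,cv2.COLOR_RGB2HSV)
tab=(hsv[...,0]>100)&(hsv[...,0]<128)&(hsv[...,1]>110)&(P[...,0]>.45)&(P[...,0]<.56)&(P[...,1]>-.02)&(P[...,1]<.1)
v,u=np.nonzero(tab);print(tab.sum(),u.mean(),v.mean(),P[tab].mean(0))
p,d=snap('top','t11')
E
```

```text
[0.4859 0.3704 0.1292] [ 0.462   0.4577 -0.1596] [-0.0028 -0.0238  0.044 ]
116 321.0258620689655 237.43103448275863 [0.5075 0.0247 0.0396]
```

View pics/s11c.png

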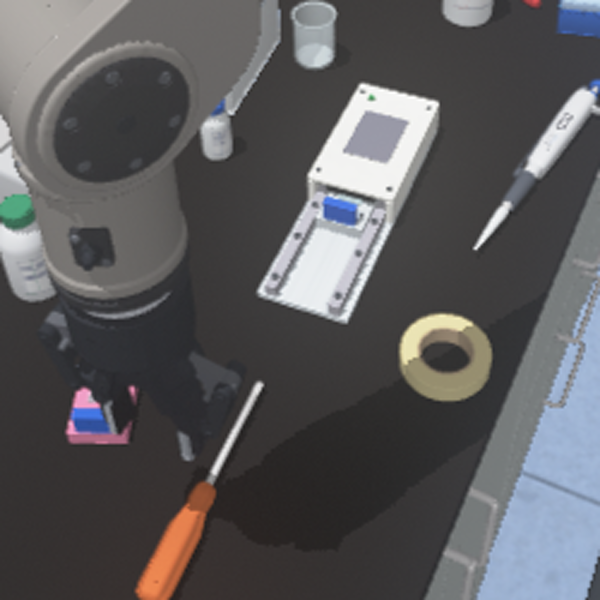

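View pics/w11.png

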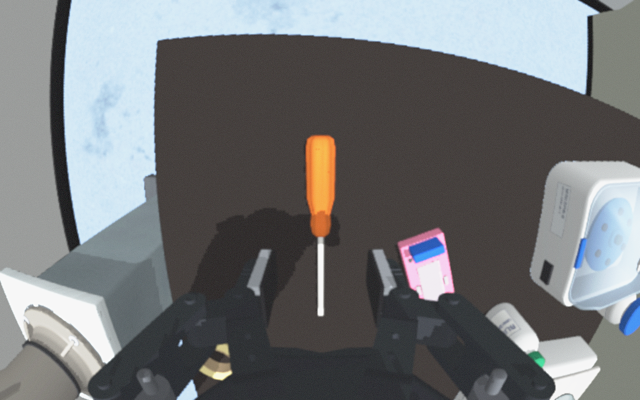

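View pics/t11.png

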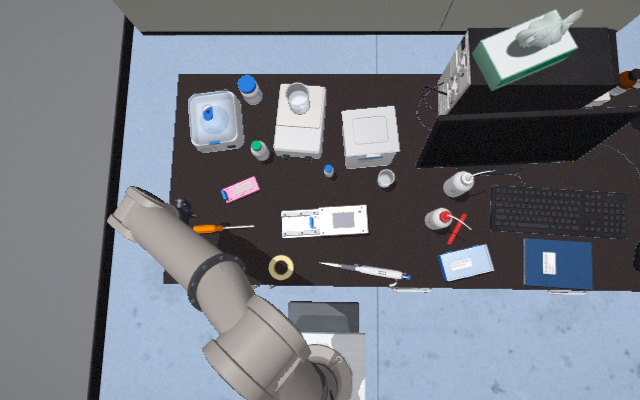

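The final views show the screwdriver flat on open bench (scene crop (165,560) to (262,383)). The sled is seated with its tab at crop (340,210), unmoved since release. The beaker, dropper and wash bottle are at their original pixels. Handing in.

```bash
python3 - <<'E'
from h import *
a=np.load('top0.npz')['p'].astype(int);b=np.load('t11.npz')['p'].astype(int)
print('diff wash/beaker/dropper',[np.abs(a[s]-b[s]).mean() for s in((slice(200,235),slice(420,460)),(slice(165,192),slice(374,398)),(slice(160,182),slice(320,336)))])
print(bot.hand_in())
E
```

```text
diff wash/beaker/dropper [np.float64(4.448571428571428), np.float64(4.676954732510288), np.float64(4.579545454545454)]
the job is handed in; nothing more can be done
None
```

The sled is against the hidden stop, the screwdriver lies flat on open bench clear of the reader, and I have handed the job in at about 28 s of the 67 s allowed. The hand-in gave no verdict.

- **Pick-up:** The first grasp closed on air. Both depth cameras put the shut fingertips about 37 mm above the reported tool position. I reopened, went lower and gripped the handle at an opening of about 26 mm.
- **Pushing:** I pushed the middle of the tab in taps of about 3 mm. The force settled at roughly 1 N between taps, with one reading of 2.3 N while moving. After about 79 mm it rose to 4.7 N and the sled stalled. Two gentler taps brought it to 5.9 N in total, which is probably about 3.5 to 5 N on the stop once friction is taken off.
- **Laying down:** The screwdriver touched the bench at 11 N. I backed off to 7 N and then opened the fingers.

**Last checks:**
- **Sled:** It moved back about 1.8 mm as I slowly drew the tip away, which fits the spring relaxing. It did not move after that. I did not re-tap it, so the contact with the stop is inferred, not measured.
- **Glassware and bottles:** The beaker, dropper bottle and wash bottle look unmoved in the top view.

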